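# Sort the parts stripped from a computer

## Robot

A 6-joint arm with a two-finger parallel gripper is mounted at the origin on the work surface. World frame = base frame: x ahead of the robot, y to its left, z up, the work surface at z = 0. Lengths are in m, angles in degrees, forces in N, time in s.
With the tool pointing down it reaches from about 0.325 to 0.775 m from the base axis. Payload 5.5 kg.
Tool frame: the origin (TCP) lies at the very end of the fingers, on their centre line; the grasp point (between the pads) lies behind it (robot.grasp_offset is the y of the grasp point in the tool frame, in m); y points along the fingers, z is the direction in which the jaws open and shut, and the axes are right-handed (so a half turn about y gives the same grasp; the last joint's range is limited). The gripper opens to 85 mm and grips with 20 to 120 N. Pads are 22 mm wide; open, the fingers measure 114 mm over their backs; the gripper's body (76 mm by 85 mm) begins 54 mm behind the grasp point. The pads swing forward as they close: fully open they stand 13 mm farther back than shut.
Start: joints at [60.923, 5.22, 70.514, -0, 104.267, -3.249], TCP at [0.261, 0.54, 0.231] pointing down, gripper open.
Joint ranges: [-164.24, 164.24], [-49.07, 125.15], [9.68, 141.18], [-86.29, 266.29], [3.28, 154.24], [-151.56, 151.56]. Speed limits (degrees/s): [147.25, 147.25, 172.46, 180, 180, 180].

## Interface

Orientations are given as a 3x3 rotation matrix whose columns are the frame's x, y, z axes.
In Python, from workcell import get_obs, vision, job, robot gives the robot as it stands.
- The arm moves only by the tool step_arm, never from a script. Its argument "deltas" is a list of rows, each a list of 5 numbers: the shift along the tool's x, y, z as a fraction of full scale, then the turn about the tool's y as a fraction of full scale, then the closure, from 0 (fully open) to 1 (shut). A call has 1 to 5 rows; each row shifts and turns the commanded pose from where the row before left it, along the tool's axes as they then stand; what a row does not reach is not made up. Full scale, the value 1, is 2 cm for a shift and 0.1 rad for a turn. A row lasts 1/10 s, in which the tool goes at most 50 mm and 8.59 degrees, less where a joint would pass 70% of its speed; a pose out of reach is approached as far as the arm can. A call with a number of a shift or a turn outside -1 to 1 is refused whole. A call with a gripper value outside its range is refused whole. The fingers move at their own pace and stop on an object; the grip force is fixed at half the most. Time passes only in rows, so rows that do not move let the fingers close. It gives the time, the measured TCP pose, the force and the opening at its end, in the units of the state.
- get_obs(): the state, without advancing time (a new reading comes with each control period).
- vision.get_image(name): name is "scene" or "top" or "wrist"; returns a dict with "color" (480x640x3 uint8, red, green, blue), "fx", "fy", "cx", "cy" (pixels), "eye" and "attitude" of the camera in the world. Camera axes: x right, y down, z forward; pixel columns grow to the right and rows downward; lengths in m; the calibration is good to about 2 mm. A picture is of the moment at which its call begins. There is no depth.
- job.close_job(): hands the job in, once; it reports no verdict.
The state is a dict: "clock": time; "qpos": joint angles; "joint_velocities": joint speeds; "joint_torque": joint torques, N m; "position": TCP position; "orientation": TCP orientation; "ft_force": force on the tool from outside, world axes, zero at the start; "ft_torque": the same for the moment, N m; "finger_gap": finger opening in m.
Only numpy, scipy, OpenCV 4.12 (cv2) and the standard library are available. Lean on these libraries where they do the work, as an engineer would, in place of code of your own. Each camera call takes 0.05 s, during which the arm holds its last target.

## Task

Sort the parts stripped from the computer into their containers: the two cooling fans into the two-bay grey tray, one fan in each bay, both heat sinks into the round steel dish with their fins up, and the drive stick into the small undivided black tray. Set each part down flat on the floor of its container, not on another part or on a rim, and leave the little glass jar standing where it is.

Things in the scene. Friction and masses are not known exactly. Their poses are not given: they have to be found in the camera images.
- fan_a_mid (a point): A small computer cooling fan, loose, lying flat: square black plastic frame 40 x 40 mm, 20 mm high, with a round hub and blades inside. Point: its centre, 10 mm above its underside. x and y along the sides of the square, z up. Gripped by any two opposite sides (40 mm). The two fans are alike.
- fan_b_mid (a point): The other small computer cooling fan, loose, lying flat: square black plastic frame 40 x 40 mm, 20 mm high, with a round hub and blades inside. Point: its centre, 10 mm above its underside. x and y along the sides of the square, z up. Gripped by any two opposite sides (40 mm). The two fans are alike.
- sink_a_mid (a point): A finned aluminium heat sink, loose, standing on its flat base with the fins upward: 40 x 40 mm, 30 mm high. Point: its centre, 15 mm above its underside. x and y along the sides, z up. Gripped by any two opposite sides (40 mm). The two heat sinks are alike.
- sink_b_mid (a point): The other finned aluminium heat sink, loose, standing on its flat base with the fins upward: 40 x 40 mm, 30 mm high. Point: its centre, 15 mm above its underside. x and y along the sides, z up. Gripped by any two opposite sides (40 mm). The two heat sinks are alike.
- drive_mid (a point): Solid-state drive stick, loose, lying flat: a slim dark metal bar with low ribs, gold contacts at one end, 80 mm long (its y), 24 mm wide (its x), 11 mm high. Point: its centre, 5.5 mm above its underside. z up. Gripped across its 24 mm width.
- bay_tray: Two-bay tray for the fans, fixed to the table: grey plastic, open on top, outside 114 mm (its x) by 188 mm (its y), 24 mm high, walls and floor 4 mm thick. One wall across the middle (in the plane y = 0, as high as the rest) parts it into two equal bays, each 106 mm in x by 88 mm in y inside, with centres at y = +46 mm and y = -46 mm. Origin: centre of its underside, on the table; z up.
- dish: Round flat-bottomed steel dish for the heat sinks, fixed to the table: 168 mm across outside, 160 mm inside, 22 mm high, wall and floor 4 mm thick, no divisions. Origin: centre of its underside, on the table; z up; its yaw has no meaning.
- long_tray: Undivided rectangular tray for the drive stick, fixed to the table: black plastic, open on top, the smallest of the three, outside 94 mm (its x) by 144 mm (its y), 18 mm high, walls and floor 4 mm thick; 86 by 136 mm inside. Origin: centre of its underside, on the table; z up.
- jar: Small closed glass jar with a steel lid, loose and upright among the parts, 42 mm across and 55 mm high; not to be moved. Origin: centre of its underside.

How it is judged (in metres and radians):
At the end, for the whole second after the job is handed in: Fans flat on the floor of the two-bay tray, one per bay, centres 18 mm or more from the dividing plane; heat sinks fins up on the dish floor within 62 mm of its centre; drive flat on the black tray's floor; all within 0.17 rad of level, at most 5 mm above resting height, at rest (x of fan_a_mid in the frame of bay_tray between -0.036 and 0.036 m and y of fan_a_mid in the frame of bay_tray between -0.075 and 0.075 m and z of each of fan_a_mid, fan_b_mid in the frame of bay_tray below 0.019 m and angle between each of fan_a_mid, fan_b_mid, sink_a_mid, sink_b_mid, drive_mid's own z axis and vertical below 0.17 rad and linear speed of each of fan_a, fan_b, sink_a, sink_b, drive below 0.02 m/s and angular speed of each of fan_a, fan_b, sink_a, sink_b, drive below 0.2 rad/s and x of fan_b_mid in the frame of bay_tray between -0.036 and 0.036 m and y of fan_b_mid in the frame of bay_tray between -0.075 and 0.075 m and ((y of fan_a_mid in the frame of bay_tray above 0.018 m and y of fan_b_mid in the frame of bay_tray below -0.018 m) or (y of fan_b_mid in the frame of bay_tray above 0.018 m and y of fan_a_mid in the frame of bay_tray below -0.018 m)) and horizontal distance between each of sink_a_mid, sink_b_mid and dish below 0.062 m and z of each of sink_a_mid, sink_b_mid in the frame of dish below 0.024 m and x of drive_mid in the frame of long_tray between -0.034 and 0.034 m and y of drive_mid in the frame of long_tray between -0.056 and 0.056 m and z of drive_mid in the frame of long_tray below 0.0145 m); the robot touches nothing.
It fails at once if the glass jar is shifted by more than 20 mm or tipped (distance of jar from where it was at the start of the episode above 0.02 m or angle between jar's own z axis and vertical above 0.35 rad).
It also fails if it takes over 112 s, if anything falls off the work surface, if the arm or the gripper's body presses on something with over 40 N, if the wrist force passes 120 N, or if a joint passes its speed limit or range.

## Working session

There is one attempt and no reset: what is moved stays moved. The work goes in short steps, Python scripts to look and compute and a tool call to move; the robot and the scene stay as the last step left them, time stands still between calls to the robot, and variables do not carry over. Pictures are saved under pics/ and viewed, and the job is handed in when it is done.

Besides the shell and the picture viewer there is one more tool, called by a JSON object that holds its "api" and its "payload", one argument or row to a line. step_arm: Moves the arm, as the interface text tells. Its arguments: {"type":"object","properties":{"deltas":{"type":"array"}},"required":["deltas"]}

```bash
ls; mkdir -p pics; python3 - <<'E'
from workcell import get_obs, vision, job, robot
import cv2
o=get_obs()
for k,v in o.items(): print(k,v)
print(robot.grasp_offset)
for n in ["scene","top","wrist"]:
    im=vision.get_image(n); cv2.imwrite(f"pics/{n}0.png",im["color"][...,::-1])
    print(n,im["fx"],im["fy"],im["cx"],im["cy"],im["eye"],im["attitude"])
E
```

```text
pics
clock 0.0
qpos [ 6.09218552e+01  5.26114581e+00  7.05841336e+01  6.72989664e-04
  1.04269101e+02 -3.24822543e+00]
joint_velocities [-0.07204464 -0.00147341  0.12629659 -0.02639515  0.05677454  0.07157882]
joint_torque [-5.00837705e-04 -4.58744502e+01 -4.18019986e+01 -1.71348433e-04
  1.20416743e-02  1.37381784e-05]
position [0.26126358 0.53978618 0.23014919]
orientation [[ 9.00092570e-01 -9.80164470e-04  4.35697606e-01]
 [-4.35698691e-01 -1.73916705e-03  9.00090899e-01]
 [-1.24486201e-04 -9.99998007e-01 -1.99246771e-03]]
ft_force [ 0.12741003 -0.38697803  0.30484358]
ft_torque [-0.02711012 -0.01760317 -0.01749999]
finger_gap 0.08532590873125266
-0.0187
scene 470.53890559654474 470.53890559654474 312.77840853221403 239.17956925607734 [0.83547175 0.30686173 0.8769868 ] [[-0.67155648  0.64719533 -0.36076321]
 [ 0.74094699  0.58859532 -0.32334673]
 [ 0.00307504 -0.48445201 -0.87481243]]
top 459.74010034076764 459.74010034076764 315.03109785314786 241.45551365316135 [0.37578919 0.00820359 1.0224729 ] [[ 9.15825155e-04 -9.93795705e-01  1.11217168e-01]
 [-9.99999250e-01 -1.00054624e-03 -7.05952897e-04]
 [ 8.12850876e-04 -1.11216439e-01 -9.93795876e-01]]
wrist 401.61293508579115 401.61293508579115 325.6487236411537 242.05460625449632 [0.20133104 0.56925718 0.37338481] [[ 0.43638457  0.8687774   0.23408192]
 [ 0.89975878 -0.4208862  -0.11527773]
 [-0.00162883  0.26092268 -0.96535833]]
```

View pics/top0.png

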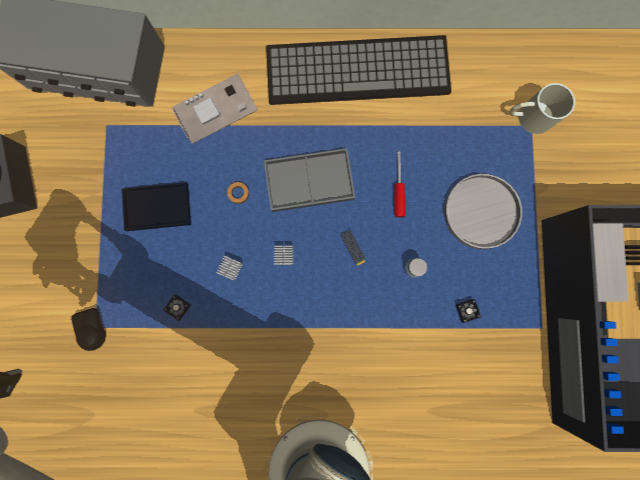

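View pics/scene0.png

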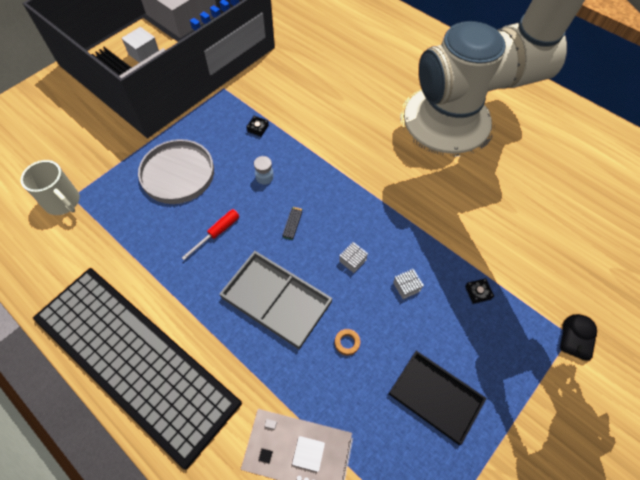

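View pics/wrist0.png

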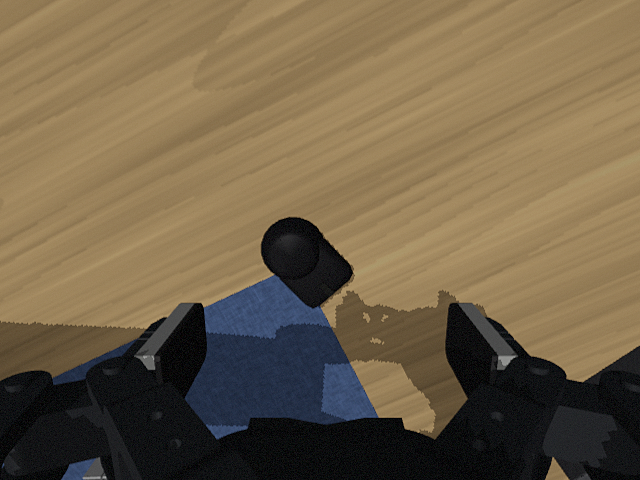

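```bash
cat > h.py <<'E'
import numpy as np, cv2
from workcell import get_obs, vision, job, robot
def ray(im,uv,z):
    uv=np.atleast_2d(np.asarray(uv,float))
    d=np.c_[(uv[:,0]-im["cx"])/im["fx"],(uv[:,1]-im["cy"])/im["fy"],np.ones(len(uv))]@np.array(im["attitude"]).T
    e=np.array(im["eye"]); return (e+d*((z-e[2])/d[:,2])[:,None])[:,:2]
def proj(im,p):
    q=(np.atleast_2d(p)-np.array(im["eye"]))@np.array(im["attitude"])
    return np.c_[q[:,0]/q[:,2]*im["fx"]+im["cx"],q[:,1]/q[:,2]*im["fy"]+im["cy"]]
def blobs(im,amin=60):
    hsv=cv2.cvtColor(im["color"],cv2.COLOR_RGB2HSV)
    blue=((hsv[...,0]>100)&(hsv[...,0]<125)&(hsv[...,1]>110)&(hsv[...,2]>45)).astype(np.uint8)
    hull=cv2.morphologyEx(blue,cv2.MORPH_CLOSE,np.ones((3,3)))
    c,_=cv2.findContours(blue,cv2.RETR_EXTERNAL,cv2.CHAIN_APPROX_NONE)
    c=max(c,key=cv2.contourArea); m=np.zeros_like(blue); cv2.fillConvexPoly(m,cv2.convexHull(c),1)
    m=cv2.erode(m,np.ones((5,5)))
    nb=cv2.morphologyEx(((m>0)&(blue==0)).astype(np.uint8),cv2.MORPH_OPEN,np.ones((3,3)))
    cs,_=cv2.findContours(nb,cv2.RETR_EXTERNAL,cv2.CHAIN_APPROX_NONE)
    return [c[:,0,:] for c in cs if cv2.contourArea(c)>amin],nb
E
python3 - <<'E'
from h import *
for n in ["top","scene"]:
    im=vision.get_image(n)
    cs,nb=blobs(im)
    cv2.imwrite(f"pics/{n}_m.png",nb*255)
    for c in cs:
        ctr=c.mean(0)
        P=ray(im,c,0.01).astype(np.float32)
        r=cv2.minAreaRect(P*1000)
        print(n,ctr.round(),np.round(r[0],1),np.round(r[1],1),round(r[2],1))
im=vision.get_image("top")["color"][...,::-1]
cv2.imwrite("pics/z1.png",cv2.resize(im[220:330,150:350],None,fx=4,fy=4,interpolation=cv2.INTER_CUBIC))
cv2.imwrite("pics/z2.png",cv2.resize(im[220:330,330:530],None,fx=4,fy=4,interpolation=cv2.INTER_CUBIC))
E
```

```text
top [468. 311.] [ 337.9 -325.7] [42.6 44.9] 18.1
top [179. 306.] [351.  302.7] [61.2 33.9] 72.0
top [117. 274.] [416.8 444.2] [37.6 20.2] 15.6
top [415. 267.] [ 431.6 -213.9] [41.8 50.9] 0.1
top [229. 267.] [430.7 196.7] [47.6 44.2] 67.0
top [283. 255.] [460.1  77.2] [42.3 42.1] 0.4
top [353. 247.] [476.6 -76.7] [80.3 25.9] 26.2
top [109. 232.] [511.2 465.1] [29.9 26.6] 2.8
top [155. 206.] [568.2 363.8] [ 98.4 148.3] 5.5
top [238. 192.] [600.  180.9] [51.8 49.2] 45.2
top [483. 211.] [ 559.8 -366.6] [169.9 177. ] 0.1
top [399. 185.] [ 619.8 -182.2] [ 29.1 151.6] 89.0
top [309. 179.] [630.9  21.3] [124.5 193.8] 8.7
top [200. 132.] [731.3 268.6] [35.2 84.4] 0.1
scene [334. 437.] [733.1 268.7] [90. 38.] 89.9
scene [438. 397.] [565.1 363.6] [ 98.  144.7] 5.7
scene [347. 342.] [597.3 181.6] [52.2 49.1] 40.9
scene [479. 291.] [342.3 309.2] [44.5 47.5] 54.9
scene [408. 283.] [424.4 195. ] [52.7 55.7] 66.6
scene [277. 299.] [623.9  18.3] [123.4 196.7] 8.6
scene [353. 257.] [452.4  75.2] [50. 58.] 89.7
scene [211. 234.] [ 614.7 -182.2] [ 34.6 157.3] 89.9
scene [292. 222.] [476.4 -74.9] [82.7 25.9] 27.0
scene [263. 169.] [ 418.6 -221.3] [84.3 42.8] 52.1
scene [176. 171.] [ 556.  -368.8] [187.2 173.2] 48.0
scene [256. 126.] [ 335.4 -326.1] [51.7 45.6] 18.6
```

View pics/top_m.png

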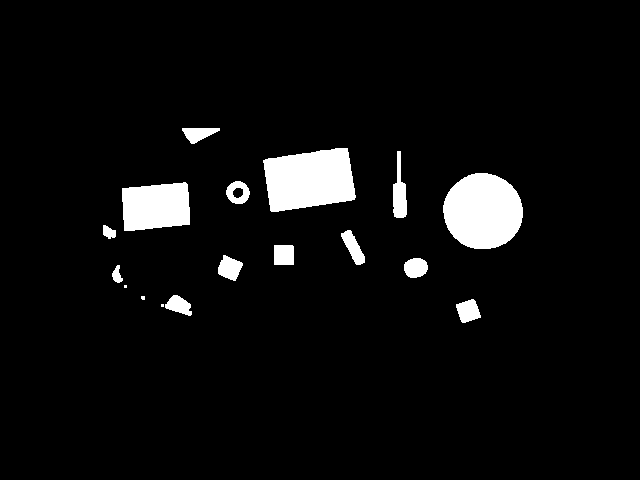

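View pics/z1.png

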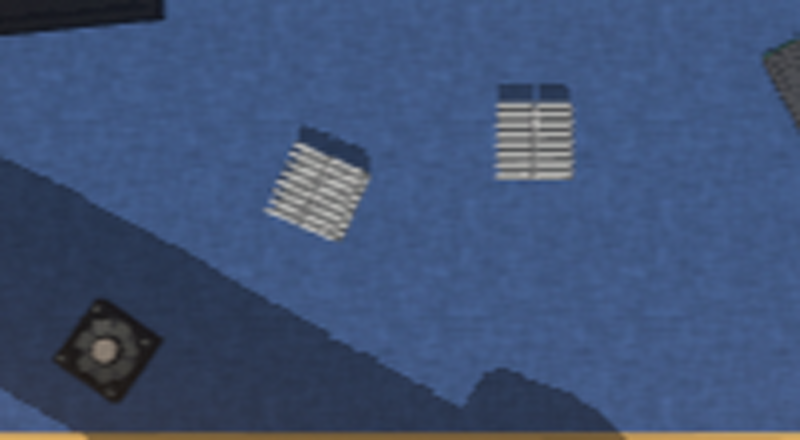

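View pics/z2.png

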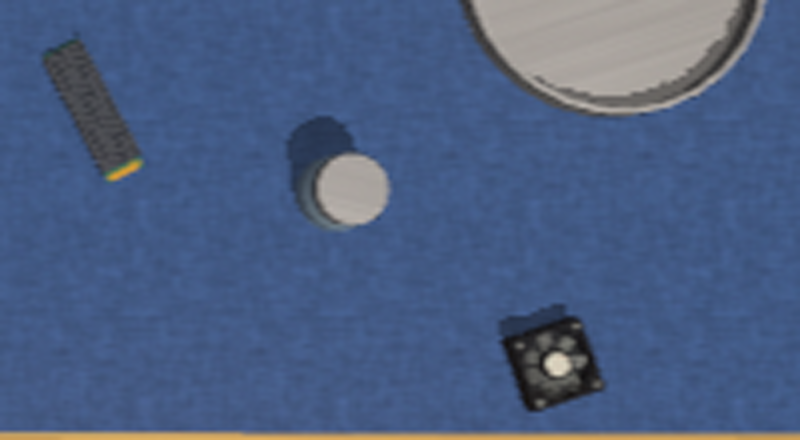

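```bash
python3 - <<'E'
from h import *
im=vision.get_image("top"); sc=vision.get_image("scene")
def Z(pts,u0): 
    p=np.array(pts,float); return np.c_[(p[:,0]+.5)/4-.5+u0,(p[:,1]+.5)/4-.5+220]
Q={"sinkL":([(298,143),(370,177),(342,242),(264,211)],150,.03),
"sinkM":([(496,102),(573,102),(573,180),(496,180)],150,.03),
"fanL":([(102,297),(162,341),(117,403),(54,357)],150,.02),
"fanR":([(503,340),(577,318),(605,386),(533,411)],330,.02),
"drive":([(42,57),(80,40),(142,161),(107,181)],330,.011),
"jar":([(314,189),(351,152),(388,189),(351,226)],330,.055)}
for k,(p,u0,z) in Q.items():
    P=ray(im,Z(p,u0),z); e=np.roll(P,-1,0)-P
    print(k,P.mean(0).round(4),np.linalg.norm(e,axis=1).round(4),np.degrees(np.arctan2(e[:,1],e[:,0])).round(1), proj(sc,np.r_[P.mean(0),z]).round(1))
for n,I in(("top",im),("scene",sc)):
  cs,_=blobs(I)
  for c in cs:
    for nm,c0,z in(("bay",(.63,.02),.024),("dish",(.558,-.367),.022),("long",(.567,.364),.018)):
      P=ray(I,c,z)
      if np.hypot(*(P.mean(0)-c0))<.03:
        r=cv2.minAreaRect((P*1000).astype(np.float32)); print(n,nm,np.round(r,1) if 0 else [np.round(x,1) for x in r])
a=im["color"][...,::-1]
cv2.imwrite("pics/z3.png",cv2.resize(a[140:240,100:360],None,fx=3,fy=3,interpolation=cv2.INTER_CUBIC))
E
```

```text
sinkL [0.4292 0.1926] [0.0434 0.0379 0.0455 0.0407] [-115.1  157.6   68.6  -25.4] [[407.2 280. ]]
sinkM [0.4576 0.0763] [0.0418 0.0423 0.0416 0.0423] [ -89.9 -179.6   90.1    0.6] [[352.5 254. ]]
fanL [0.3453 0.3058] [0.0407 0.0404 0.0426 0.0406] [-125.4  145.    54.9  -37.6] [[478.1 288.6]]
fanR [ 0.3383 -0.3234] [0.0421 0.0389 0.0415 0.0407] [ -73.7 -159.3  108.7   21.5] [[256.4 123.9]]
drive [ 0.4767 -0.076 ] [0.0232 0.0752 0.0223 0.0773] [ -65.7 -153.4  119.7   27.3] [[291.6 221.5]]
jar [ 0.4305 -0.208 ] [0.0279 0.0272 0.0279 0.0272] [ -45.6 -135.7  134.3   44.4] [[261.7 163. ]]
top long [array([567.1, 361.1]), array([ 98.5, 147.1]), np.float64(5.5)]
top dish [array([ 557.6, -362.2]), array([167.8, 174.9]), np.float64(0.1)]
top bay [array([627.3,  21.2]), array([122.7, 191.1]), np.float64(8.8)]
scene long [array([567.6, 363.2]), array([ 97.2, 143.6]), np.float64(5.7)]
scene bay [array([627.4,  23. ]), array([121.7, 193.5]), np.float64(8.7)]
scene dish [array([ 559.9, -359.5]), array([184.7, 170.8]), np.float64(48.0)]
```

View pics/z3.png

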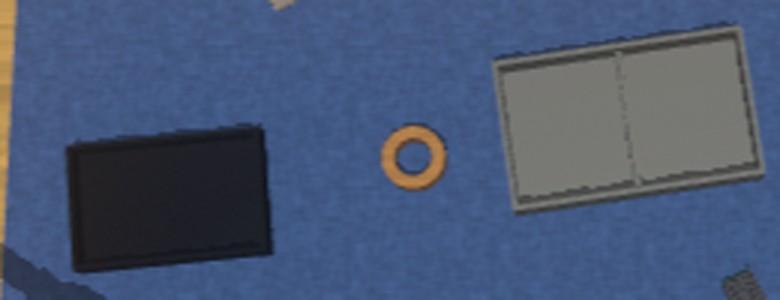

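```bash
cat > g.py <<'E'
import sys
from h import *
# usage: g.py x y z yaw  -> units from measured pose
o=get_obs();R=np.array(o["orientation"]);p=np.array(o["position"])
y0=np.degrees(np.arctan2(R[1,2],R[0,2]))
x,y,z,yaw=map(float,sys.argv[1:5])
t=-np.radians((yaw-y0+180)%360-180)/.1
a=np.radians(yaw);Rn=np.c_[[np.sin(a),-np.cos(a),0],[0,0,-1],[np.cos(a),np.sin(a),0]]
print("clk",round(o["clock"],2),"pos",p.round(4),"jaw",round(y0,2),"gap",round(o["finger_gap"],4),"q6",o["qpos"][5].round(1),"F",np.round(o["ft_force"],1))
print("turn",round(t,2),"shift after turn",(Rn.T@(np.array([x,y,z])-p)/.02).round(2))
E
python3 g.py .345 .306 .08 54.2
```

```text
clk 0.4 pos [0.2614 0.54   0.2311] jaw 64.17 gap 0.0852 q6 -3.2 F [-0.3  0.   0.2]
turn 1.74 shift after turn [10.24  7.56 -7.05]
```

{"api": "step_arm", "payload": {
  "deltas": [
    [0,0,0,0.87,0],
    [0,0,0,0.87,0],
    [0.9,0.5,-0.6,0,0],
    [1,0.6,-0.7,0,0],
    [1,0.7,-0.7,0,0]
  ]
}}

```text
clock: 0.9
position: [0.2853, 0.4732, 0.1952]
orientation: [[0.811, 0.001, 0.584], [-0.584, 0.001, 0.811], [0.0, -1.0, 0.001]]
ft_force: [0.4, -0.3, -0.3]
finger_gap: 0.0852
```

{"api": "step_arm", "payload": {
  "deltas": [
    [1,0.7,-0.7,0,0],
    [1,0.7,-0.7,0,0],
    [1,0.7,-0.7,0,0],
    [1,0.7,-0.7,0,0],
    [1,0.7,-0.7,0,0]
  ]
}}

```text
clock: 1.4
position: [0.3254, 0.3575, 0.1248]
orientation: [[0.811, 0.0, 0.585], [-0.585, 0.0, 0.811], [0.0, -1.0, 0.0]]
ft_force: [-0.3, 0.1, 0.4]
finger_gap: 0.0854
```

{"api": "step_arm", "payload": {
  "deltas": [
    [1,0.7,-0.7,0,0],
    [0.9,0.7,-0.6,0,0],
    [0.4,0.5,-0.2,0,0],
    [0,0,0,0,0],
    [0,0,0,0,0]
  ]
}}

```text
clock: 1.9
position: [0.345, 0.3078, 0.0877]
orientation: [[0.811, 0.0, 0.585], [-0.585, 0.001, 0.811], [-0.0, -1.0, 0.001]]
ft_force: [0.4, 0.5, 0.4]
finger_gap: 0.0849
```

```bash
python3 g.py .345 .306 .004 54.2; python3 - <<'E'
from h import *
im=vision.get_image("wrist"); cv2.imwrite("pics/w1.png",im["color"][...,::-1])
print(proj(im,[[.3453,.3058,.02]]))
E
```

```text
clk 1.9 pos [0.345  0.3078 0.0877] jaw 54.19 gap 0.0849 q6 -16.7 F [0.4 0.5 0.4]
turn -0.0 shift after turn [ 0.05  4.18 -0.07]
[[323.08866334 261.78313739]]
```

View pics/w1.png

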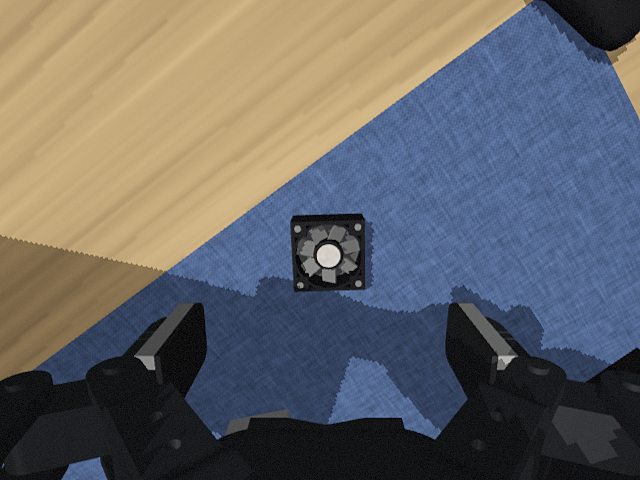

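```bash
python3 - <<'E'
from h import *
im=vision.get_image("wrist")
print(ray(im,[[328,256],[296,221],[364,220],[364,290],[296,291]],.02).round(4))
E
```

```text
[[0.3444 0.3102]
 [0.3184 0.3078]
 [0.3393 0.3377]
 [0.3725 0.315 ]
 [0.3506 0.2836]]
```

{"api": "step_arm", "payload": {
  "deltas": [
    [0,1,0,0,0],
    [0,1,0,0,0],
    [0,1,0,0,0],
    [0,0.8,0,0,0],
    [0,0.3,0,0,0]
  ]
}}

```text
clock: 2.5
position: [0.3441, 0.3075, 0.0041]
orientation: [[0.812, -0.002, 0.584], [-0.584, -0.001, 0.812], [-0.001, -1.0, -0.002]]
ft_force: [0.2, -0.4, -0.1]
finger_gap: 0.0856
```

{"api": "step_arm", "payload": {
  "deltas": [
    [0,0,0,0,0.3],
    [0,0,0,0,0.6],
    [0,0,0,0,0.9],
    [0,0,0,0,0.9],
    [0,0,0,0,0.9]
  ]
}}

```text
clock: 3.0
position: [0.3459, 0.3079, 0.0069]
orientation: [[0.811, 0.002, 0.585], [-0.585, 0.002, 0.811], [0.001, -1.0, 0.003]]
ft_force: [-0.1, 0.9, 6.4]
finger_gap: 0.0384
```

{"api": "step_arm", "payload": {
  "deltas": [
    [0,0,0,0,0.9],
    [0,-0.1,0,0,0.9],
    [0,-0.5,0,0,0.9],
    [0,-1,0,0,0.9],
    [0,-1,0,0,0.9]
  ]
}}

```text
clock: 3.5
position: [0.3445, 0.3068, 0.0577]
orientation: [[0.811, -0.001, 0.585], [-0.585, -0.001, 0.811], [-0.0, -1.0, -0.001]]
ft_force: [-0.0, -0.5, 0.4]
finger_gap: 0.0383
```

{"api": "step_arm", "payload": {
  "deltas": [
    [0,-1,0,0,0.9],
    [0,-1,0,0,0.9],
    [0,0,0,0,0.9]
  ]
}}

```text
clock: 3.8
position: [0.3463, 0.3082, 0.1009]
orientation: [[0.811, 0.005, 0.585], [-0.585, 0.003, 0.811], [0.002, -1.0, 0.005]]
ft_force: [-0.1, -0.2, -0.5]
finger_gap: 0.0383
```

```bash
python3 g.py .618 .0675 .1 8.7; python3 - <<'E'
from h import *
im=vision.get_image("wrist"); cv2.imwrite("pics/w2.png",im["color"][...,::-1])
E
```

```text
clk 3.8 pos [0.3463 0.3082 0.1009] jaw 54.2 gap 0.0383 q6 -16.7 F [-0.1 -0.2 -0.5]
turn 7.94 shift after turn [13.95  0.04 11.61]
```

View pics/w2.png

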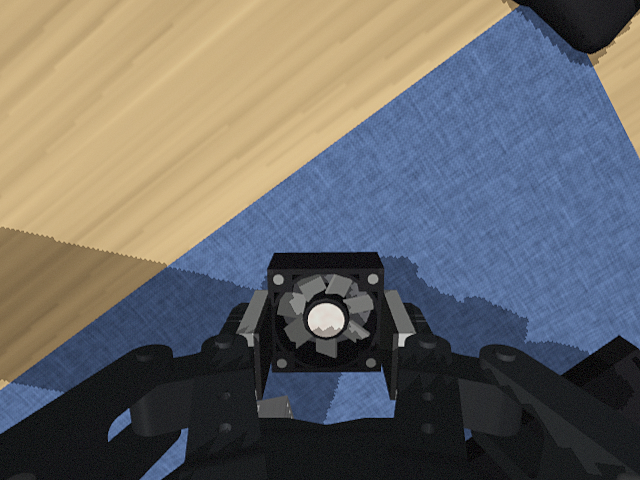

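{"api": "step_arm", "payload": {
  "deltas": [
    [0,0,0,1,0.9],
    [0,0,0,1,0.9],
    [0,0,0,1,0.9],
    [0,0,0,1,0.9],
    [0,0,0,1,0.9]
  ]
}}

```text
clock: 4.35
position: [0.3443, 0.3066, 0.0954]
orientation: [[0.428, -0.002, 0.904], [-0.904, -0.002, 0.428], [0.001, -1.0, -0.003]]
ft_force: [0.7, -0.4, 0.3]
finger_gap: 0.038
```

{"api": "step_arm", "payload": {
  "deltas": [
    [0,0,0,1,0.9],
    [0,0,0,1,0.9],
    [0,0,0,0.94,0.9],
    [0.5,0,0.4,0,0.9],
    [1,0,0.8,0,0.9]
  ]
}}

```text
clock: 4.85
position: [0.3728, 0.2809, 0.096]
orientation: [[0.157, -0.002, 0.988], [-0.988, -0.001, 0.157], [0.001, -1.0, -0.002]]
ft_force: [0.5, -1.1, -0.5]
finger_gap: 0.0385
```

{"api": "step_arm", "payload": {
  "deltas": [
    [1,0,0.8,0,0.9],
    [1,0,0.8,0,0.9],
    [1,0,0.8,0,0.9],
    [1,0,0.8,0,0.9],
    [1,0,0.8,0,0.9]
  ]
}}

```text
clock: 5.35
position: [0.4682, 0.1926, 0.0961]
orientation: [[0.154, -0.001, 0.988], [-0.988, -0.001, 0.154], [0.001, -1.0, -0.001]]
ft_force: [-0.2, -0.0, -0.1]
finger_gap: 0.0383
```

{"api": "step_arm", "payload": {
  "deltas": [
    [1,0,0.8,0,0.9],
    [1,0,0.8,0,0.9],
    [1,0,0.8,0,0.9],
    [1,0,0.8,0,0.9],
    [1,0,0.8,0,0.9]
  ]
}}

```text
clock: 5.85
position: [0.5622, 0.1058, 0.0959]
orientation: [[0.154, -0.002, 0.988], [-0.988, -0.001, 0.154], [0.0, -1.0, -0.002]]
ft_force: [0.3, -0.4, -0.7]
finger_gap: 0.0383
```

{"api": "step_arm", "payload": {
  "deltas": [
    [1,0,0.9,0,0.9],
    [1,0,0.9,0,0.9],
    [0.4,0,0.6,0,0.9],
    [0,0,0,0,0.9],
    [0,0,0,0,0.9]
  ]
}}

```text
clock: 6.35
position: [0.6159, 0.0669, 0.096]
orientation: [[0.152, -0.002, 0.988], [-0.988, -0.0, 0.152], [-0.0, -1.0, -0.002]]
ft_force: [-1.0, -0.2, -0.4]
finger_gap: 0.0386
```

```bash
python3 g.py .618 .0675 .011 8.7; python3 - <<'E'
from h import *
im=vision.get_image("wrist"); cv2.imwrite("pics/w3.png",im["color"][...,::-1])
E
```

```text
clk 6.35 pos [0.6159 0.0669 0.096 ] jaw 8.75 gap 0.0386 q6 -5.7 F [-1.  -0.2 -0.4]
turn 0.01 shift after turn [-0.02  4.25  0.11]
```

View pics/w3.png

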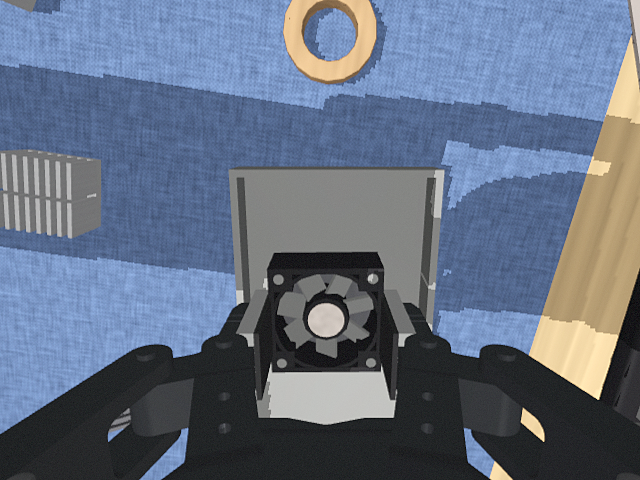

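{"api": "step_arm", "payload": {
  "deltas": [
    [0,1,0,0,0.9],
    [0,1,0,0,0.9],
    [0,1,0,0,0.9],
    [0,0.8,0,0,0.9],
    [0,0.4,0,0,0.9]
  ]
}}

```text
clock: 6.9
position: [0.615, 0.0679, 0.0113]
orientation: [[0.153, -0.003, 0.988], [-0.988, -0.0, 0.153], [-0.0, -1.0, -0.003]]
ft_force: [0.6, 0.2, -1.0]
finger_gap: 0.0384
```

{"api": "step_arm", "payload": {
  "deltas": [
    [0,0.15,0,0,0.9],
    [0,0,0,0,0.9],
    [0,0,0,0,0.35],
    [0,0,0,0,0.25],
    [0,0,0,0,0.25]
  ]
}}

```text
clock: 7.4
position: [0.6166, 0.0676, 0.0105]
orientation: [[0.152, 0.001, 0.988], [-0.988, 0.0, 0.152], [0.0, -1.0, 0.001]]
ft_force: [-0.2, -1.4, -0.5]
finger_gap: 0.0637
```

{"api": "step_arm", "payload": {
  "deltas": [
    [0,-0.5,0,0,0.25],
    [0,-1,0,0,0.25],
    [0,-1,0,0,0.2],
    [0,-1,0,0,0.1],
    [0,-1,0,0,0]
  ]
}}

```text
clock: 7.9
position: [0.6165, 0.0675, 0.1021]
orientation: [[0.151, 0.001, 0.988], [-0.988, 0.0, 0.151], [0.0, -1.0, 0.001]]
ft_force: [0.1, -0.4, 0.8]
finger_gap: 0.0853
```

```bash
python3 g.py .4576 .0763 .09 0; python3 - <<'E'
from h import *
im=vision.get_image("wrist"); cv2.imwrite("pics/w4.png",im["color"][...,::-1])
E
```

```text
clk 7.9 pos [0.6165 0.0675 0.1021] jaw 8.71 gap 0.0853 q6 -5.6 F [ 0.1 -0.4  0.8]
turn 1.52 shift after turn [-0.44  0.6  -7.95]
```

View pics/w4.png

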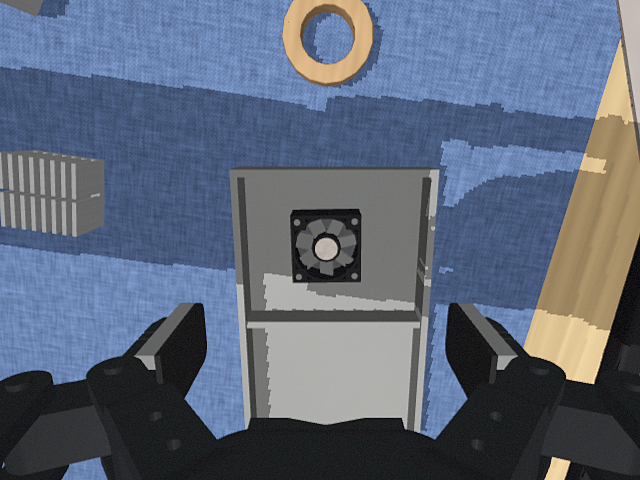

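{"api": "step_arm", "payload": {
  "deltas": [
    [0,0,0,0.76,0],
    [0,0,0,0.76,0],
    [0,0,-0.7,0,0],
    [0,0,-1,0,0],
    [0,0,-1,0,0]
  ]
}}

```text
clock: 8.45
position: [0.5618, 0.0675, 0.1002]
orientation: [[-0.0, -0.0, 1.0], [-1.0, -0.0, -0.0], [0.0, -1.0, -0.0]]
ft_force: [0.3, 0.3, 0.2]
finger_gap: 0.0854
```

{"api": "step_arm", "payload": {
  "deltas": [
    [0,0,-1,0,0],
    [-0.1,0,-1,0,0],
    [-0.1,0,-1,0,0],
    [-0.1,0,-1,0,0],
    [-0.1,0,-0.8,0,0]
  ]
}}

```text
clock: 8.95
position: [0.4655, 0.0756, 0.1004]
orientation: [[-0.0, 0.0, 1.0], [-1.0, 0.0, -0.0], [-0.0, -1.0, 0.0]]
ft_force: [-0.4, -0.1, 0.8]
finger_gap: 0.0855
```

{"api": "step_arm", "payload": {
  "deltas": [
    [0,0,-0.4,0,0],
    [0,0,0,0,0]
  ]
}}

```text
clock: 9.15
position: [0.4581, 0.0756, 0.1006]
orientation: [[0.0, 0.001, 1.0], [-1.0, 0.0, 0.0], [-0.0, -1.0, 0.001]]
ft_force: [0.5, 0.5, -0.2]
finger_gap: 0.0853
```

```bash
python3 g.py .4576 .0763 .007 0; python3 - <<'E'
from h import *
im=vision.get_image("wrist"); cv2.imwrite("pics/w5.png",im["color"][...,::-1])
print(proj(im,[[.4576,.0763,.03]]))
E
```

```text
clk 9.15 pos [0.4581 0.0756 0.1006] jaw 0.02 gap 0.0853 q6 5.2 F [ 0.5  0.5 -0.2]
turn 0.0 shift after turn [-0.04  4.68 -0.03]
[[325.9230676  255.77849306]]
```

View pics/w5.png

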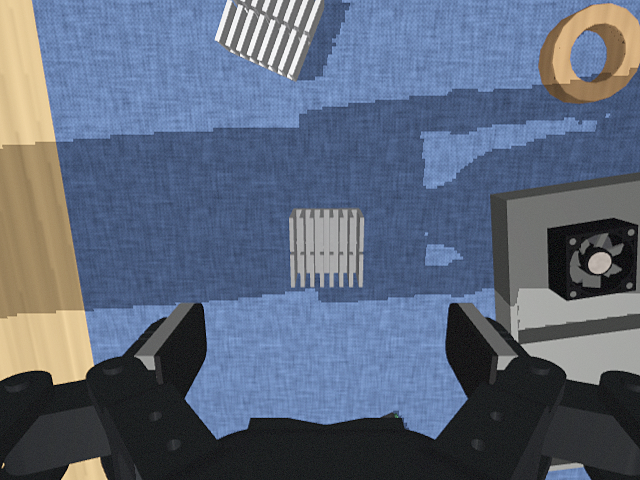

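{"api": "step_arm", "payload": {
  "deltas": [
    [0,1,0,0,0],
    [0,1,0,0,0],
    [0,1,0,0,0],
    [0,1,0,0,0],
    [0,0.6,0,0,0]
  ]
}}

```text
clock: 9.7
position: [0.4582, 0.0753, 0.0064]
orientation: [[-0.0, -0.002, 1.0], [-1.0, -0.0, -0.0], [0.0, -1.0, -0.002]]
ft_force: [-0.0, -0.2, 0.5]
finger_gap: 0.0851
```

{"api": "step_arm", "payload": {
  "deltas": [
    [0,0.05,0,0,0.3],
    [0,0,0,0,0.6],
    [0,0,0,0,0.9],
    [0,0,0,0,0.9],
    [0,0,0,0,0.9]
  ]
}}

```text
clock: 10.2
position: [0.4595, 0.0756, 0.0089]
orientation: [[0.0, 0.003, 1.0], [-1.0, 0.0, 0.0], [-0.0, -1.0, 0.003]]
ft_force: [1.0, -0.2, 4.2]
finger_gap: 0.0383
```

{"api": "step_arm", "payload": {
  "deltas": [
    [0,0,0,0,0.9],
    [0,-0.2,0,0,0.9],
    [0,-0.8,0,0,0.9],
    [0,-1,0,0,0.9],
    [0,-1,0,0,0.9]
  ]
}}

```text
clock: 10.7
position: [0.4577, 0.0755, 0.0674]
orientation: [[0.0, -0.002, 1.0], [-1.0, -0.0, 0.0], [0.0, -1.0, -0.002]]
ft_force: [0.2, 0.3, -0.2]
finger_gap: 0.0384
```

{"api": "step_arm", "payload": {
  "deltas": [
    [0,-1,0,0,0.9],
    [0,-1,0,0,0.9],
    [0,0,0,0,0.9]
  ]
}}

```text
clock: 11.0
position: [0.4597, 0.0757, 0.1102]
orientation: [[0.0, 0.005, 1.0], [-1.0, 0.0, 0.0], [-0.0, -1.0, 0.005]]
ft_force: [0.5, -0.5, -0.2]
finger_gap: 0.039
```

```bash
python3 g.py .557 -.332 .11 0; python3 - <<'E'
from h import *
im=vision.get_image("wrist"); cv2.imwrite("pics/w6.png",im["color"][...,::-1])
E
```

```text
clk 11.0 pos [0.4597 0.0757 0.1102] jaw 0.0 gap 0.039 q6 5.2 F [ 0.5 -0.5 -0.2]
turn 0.0 shift after turn [2.038e+01 1.000e-02 4.870e+00]
```

View pics/w6.png

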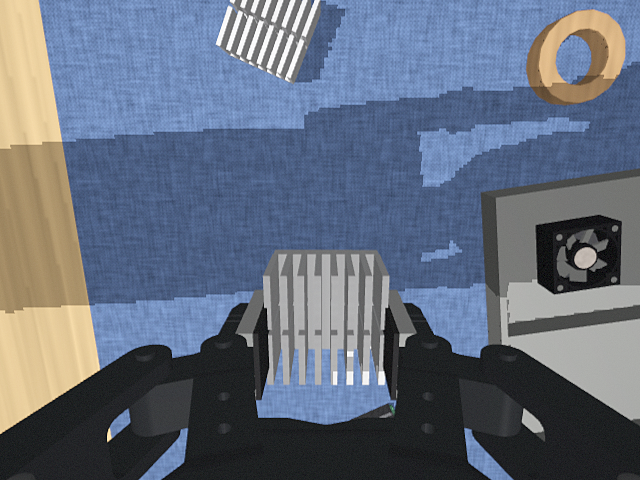

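{"api": "step_arm", "payload": {
  "deltas": [
    [0.5,0,0.1,0,0.9],
    [1,0,0.2,0,0.9],
    [1,0,0.2,0,0.9],
    [1,0,0.2,0,0.9],
    [1,0,0.2,0,0.9]
  ]
}}

```text
clock: 11.55
position: [0.4756, -0.0159, 0.1052]
orientation: [[-0.0, -0.003, 1.0], [-1.0, -0.0, -0.0], [0.0, -1.0, -0.003]]
ft_force: [0.3, 0.0, -0.6]
finger_gap: 0.039
```

{"api": "step_arm", "payload": {
  "deltas": [
    [1,0,0.2,0,0.9],
    [1,0,0.2,0,0.9],
    [1,0,0.2,0,0.9],
    [1,0,0.2,0,0.9],
    [1,0,0.2,0,0.9]
  ]
}}

```text
clock: 12.05
position: [0.4954, -0.1158, 0.1051]
orientation: [[-0.0, -0.003, 1.0], [-1.0, 0.001, -0.0], [-0.001, -1.0, -0.003]]
ft_force: [-0.0, -0.5, -1.1]
finger_gap: 0.0391
```

{"api": "step_arm", "payload": {
  "deltas": [
    [1,0,0.2,0,0.9],
    [1,0,0.2,0,0.9],
    [1,0,0.2,0,0.9],
    [1,0,0.2,0,0.9],
    [1,0,0.2,0,0.9]
  ]
}}

```text
clock: 12.55
position: [0.5155, -0.2157, 0.1052]
orientation: [[-0.0, -0.003, 1.0], [-1.0, 0.001, -0.0], [-0.001, -1.0, -0.003]]
ft_force: [0.2, -0.3, -0.0]
finger_gap: 0.0386
```

{"api": "step_arm", "payload": {
  "deltas": [
    [1,0,0.2,0,0.9],
    [1,0,0.2,0,0.9],
    [1,0,0.2,0,0.9],
    [1,0,0.2,0,0.9],
    [1,0,0.2,0,0.9]
  ]
}}

```text
clock: 13.05
position: [0.5358, -0.3158, 0.1057]
orientation: [[-0.0, -0.002, 1.0], [-1.0, 0.001, -0.0], [-0.001, -1.0, -0.002]]
ft_force: [0.1, 0.1, -1.2]
finger_gap: 0.0388
```

{"api": "step_arm", "payload": {
  "deltas": [
    [1,0,0.3,0,0.9],
    [1,0,0.3,0,0.9],
    [1,0,0.3,0,0.9],
    [0.7,0,0.1,0,0.9],
    [0,0,0,0,0.9]
  ]
}}

```text
clock: 13.55
position: [0.5554, -0.3905, 0.1051]
orientation: [[-0.002, -0.002, 1.0], [-1.0, 0.001, -0.002], [-0.001, -1.0, -0.002]]
ft_force: [-0.1, 0.8, -0.9]
finger_gap: 0.0388
```

```bash
python3 g.py .558 -.396 .013 0; python3 - <<'E'
from h import *
im=vision.get_image("wrist"); cv2.imwrite("pics/w7.png",im["color"][...,::-1])
E
```

```text
clk 13.55 pos [ 0.5554 -0.3905  0.1051] jaw -0.12 gap 0.0388 q6 -37.8 F [-0.1  0.8 -0.9]
turn -0.02 shift after turn [0.28 4.61 0.13]
```

View pics/w7.png

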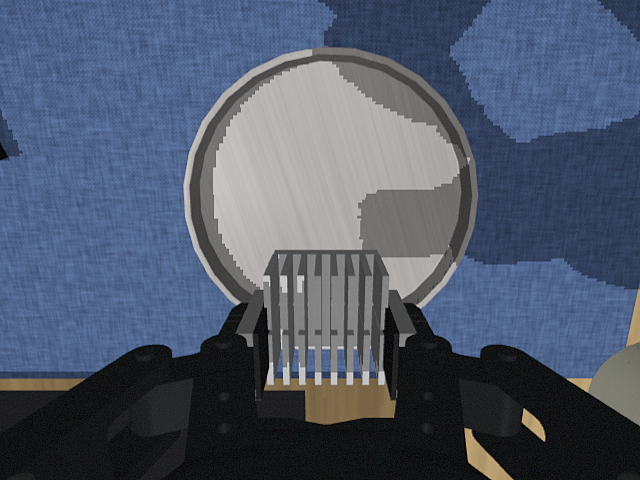

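```bash
python3 - <<'E'
from h import *
im=vision.get_image("wrist")
print(ray(im,[[328,48],[185,190],[477,190],[238,302],[420,302]],.022).round(4))
E
```

```text
[[ 0.5561 -0.28  ]
 [ 0.4752 -0.3534]
 [ 0.6401 -0.3537]
 [ 0.5011 -0.4217]
 [ 0.612  -0.4218]]
```

{"api": "step_arm", "payload": {
  "deltas": [
    [0.1,1,0,0,0.9],
    [0,1,0,0,0.9],
    [0,1,0,0,0.9],
    [0,1,0,0,0.9],
    [0,0.5,0,0,0.9]
  ]
}}

```text
clock: 14.15
position: [0.5554, -0.3888, 0.0146]
orientation: [[0.001, -0.003, 1.0], [-1.0, 0.003, 0.001], [-0.003, -1.0, -0.003]]
ft_force: [-0.3, 0.1, -0.3]
finger_gap: 0.0389
```

{"api": "step_arm", "payload": {
  "deltas": [
    [0,0.2,0,0,0.9],
    [0,0.05,0,0,0.9],
    [0,0,0,0,0.35],
    [0,0,0,0,0.25],
    [0,0,0,0,0.25]
  ]
}}

```text
clock: 14.65
position: [0.5567, -0.3907, 0.0129]
orientation: [[-0.0, 0.001, 1.0], [-1.0, -0.001, -0.0], [0.001, -1.0, 0.001]]
ft_force: [-0.9, -0.1, 0.7]
finger_gap: 0.064
```

{"api": "step_arm", "payload": {
  "deltas": [
    [0,-0.5,0,0,0.25],
    [0,-1,0,0,0.25],
    [0,-1,0,0,0.2],
    [0,-1,0,0,0.1],
    [0,-1,0,0,0]
  ]
}}

```text
clock: 15.15
position: [0.5565, -0.3906, 0.1043]
orientation: [[-0.0, 0.001, 1.0], [-1.0, -0.001, -0.0], [0.001, -1.0, 0.001]]
ft_force: [0.2, 1.2, -0.9]
finger_gap: 0.0851
```

```bash
python3 g.py .3383 -.3234 .1 20; python3 - <<'E'
from h import *
im=vision.get_image("wrist"); cv2.imwrite("pics/w8.png",im["color"][...,::-1])
E
```

```text
clk 15.15 pos [ 0.5565 -0.3906  0.1043] jaw -0.0 gap 0.0851 q6 -37.9 F [ 0.2  1.2 -0.9]
turn -3.49 shift after turn [-6.89  0.21 -9.1 ]
```

View pics/w8.png

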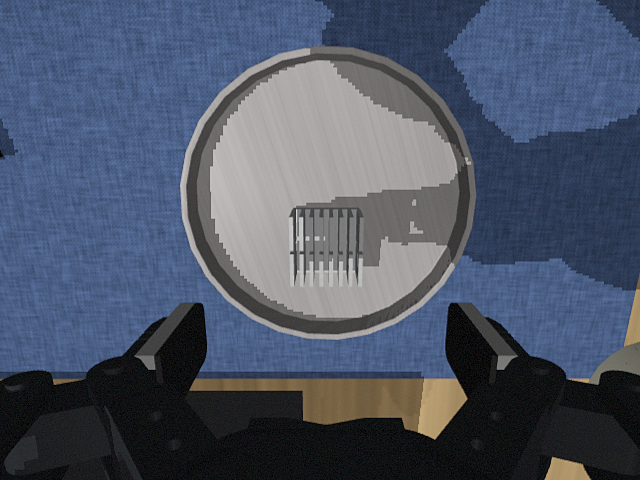

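{"api": "step_arm", "payload": {
  "deltas": [
    [0,0,0,-0.83,0],
    [0,0,0,-0.83,0],
    [0,0,0,-0.83,0],
    [0,0,0,-0.83,0],
    [-0.5,0,-0.6,0,0]
  ]
}}

```text
clock: 15.7
position: [0.5425, -0.3851, 0.1021]
orientation: [[0.329, 0.001, 0.944], [-0.944, -0.0, 0.329], [0.0, -1.0, 0.001]]
ft_force: [-0.1, 0.6, -0.7]
finger_gap: 0.0852
```

{"api": "step_arm", "payload": {
  "deltas": [
    [-0.7,0,-1,0,0],
    [-0.7,0,-1,0,0],
    [-0.7,0,-1,0,0],
    [-0.7,0,-1,0,0],
    [-0.7,0,-1,0,0]
  ]
}}

```text
clock: 16.2
position: [0.4236, -0.3511, 0.1025]
orientation: [[0.326, 0.0, 0.945], [-0.945, -0.0, 0.326], [0.001, -1.0, 0.0]]
ft_force: [-0.2, 0.7, 0.2]
finger_gap: 0.0853
```

{"api": "step_arm", "payload": {
  "deltas": [
    [-0.7,0,-1,0,0],
    [-0.7,0,-1,0,0],
    [-0.7,0,-1,0,0],
    [-0.6,0,-0.5,0,0],
    [0,0,0,0,0]
  ]
}}

```text
clock: 16.7
position: [0.3397, -0.3228, 0.1028]
orientation: [[0.325, 0.001, 0.946], [-0.946, -0.001, 0.325], [0.001, -1.0, 0.0]]
ft_force: [0.6, -1.2, -0.6]
finger_gap: 0.0854
```

```bash
python3 g.py .3383 -.3234 .004 19; python3 - <<'E'
from h import *
im=vision.get_image("wrist"); cv2.imwrite("pics/w9.png",im["color"][...,::-1])
print(proj(im,[[.3383,-.3234,.02]]))
E
```

```text
clk 16.7 pos [ 0.3397 -0.3228  0.1028] jaw 18.97 gap 0.0854 q6 -66.7 F [ 0.6 -1.2 -0.6]
turn -0.01 shift after turn [ 0.    4.94 -0.08]
[[323.97062683 251.25709243]]
```

View pics/w9.png

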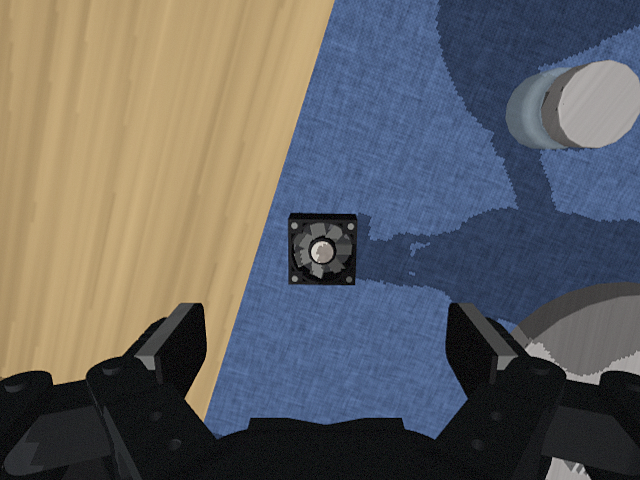

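{"api": "step_arm", "payload": {
  "deltas": [
    [0,1,-0.1,0,0],
    [0,1,0,0,0],
    [0,1,0,0,0],
    [0,1,0,0,0],
    [0,0.7,0,0,0]
  ]
}}

```text
clock: 17.25
position: [0.3391, -0.3236, 0.0068]
orientation: [[0.326, -0.001, 0.945], [-0.945, 0.001, 0.326], [-0.001, -1.0, -0.0]]
ft_force: [0.8, -0.3, -0.8]
finger_gap: 0.0856
```

{"api": "step_arm", "payload": {
  "deltas": [
    [0,0.2,0,0,0],
    [0,0,0,0,0.4],
    [0,0,0,0,0.9],
    [0,0,0,0,0.9],
    [0,0,0,0,0.9]
  ]
}}

```text
clock: 17.75
position: [0.3396, -0.3246, 0.006]
orientation: [[0.326, 0.002, 0.945], [-0.945, -0.002, 0.326], [0.003, -1.0, 0.001]]
ft_force: [0.7, -0.4, -0.4]
finger_gap: 0.0386
```

{"api": "step_arm", "payload": {
  "deltas": [
    [0,0,0,0,0.9],
    [0,-0.2,0,0,0.9],
    [0,-0.8,0,0,0.9],
    [0,-1,0,0,0.9],
    [0,-1,0,0,0.9]
  ]
}}

```text
clock: 18.25
position: [0.3384, -0.3233, 0.0645]
orientation: [[0.326, -0.001, 0.945], [-0.945, 0.001, 0.326], [-0.001, -1.0, -0.001]]
ft_force: [0.2, -0.7, 0.3]
finger_gap: 0.0384
```

{"api": "step_arm", "payload": {
  "deltas": [
    [0,-1,0,0,0.9],
    [0,-1,0,0,0.9],
    [0,0,0,0,0.9]
  ]
}}

```text
clock: 18.55
position: [0.3397, -0.3248, 0.1073]
orientation: [[0.326, 0.003, 0.945], [-0.945, -0.004, 0.326], [0.005, -1.0, 0.002]]
ft_force: [-0.3, -0.0, -0.8]
finger_gap: 0.0385
```

```bash
python3 g.py .631 -.0235 .1 8.7; python3 - <<'E'
from h import *
im=vision.get_image("wrist"); cv2.imwrite("pics/w10.png",im["color"][...,::-1])
E
```

```text
clk 18.55 pos [ 0.3397 -0.3248  0.1073] jaw 19.02 gap 0.0385 q6 -66.9 F [-0.3 -0.  -0.8]
turn 1.8 shift after turn [-12.69   0.37  16.68]
```

View pics/w10.png

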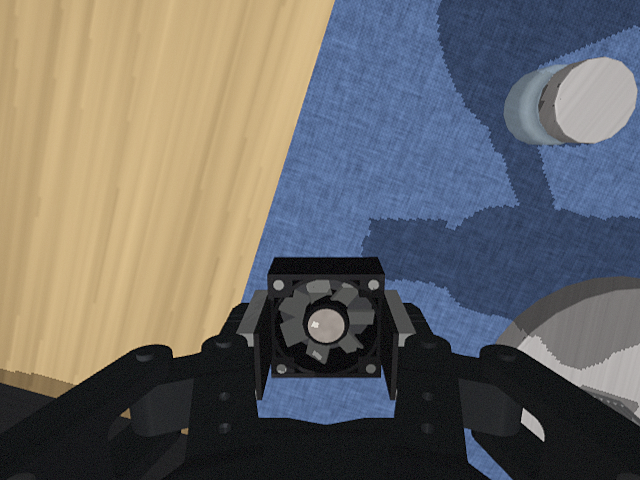

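{"api": "step_arm", "payload": {
  "deltas": [
    [0,0,0,0.9,0.9],
    [0,0,0,0.9,0.9],
    [-0.4,0,0.5,0,0.9],
    [-0.75,0,1,0,0.9],
    [-0.75,0,1,0,0.9]
  ]
}}

```text
clock: 19.1
position: [0.3828, -0.2773, 0.1029]
orientation: [[0.153, -0.001, 0.988], [-0.988, 0.002, 0.153], [-0.002, -1.0, -0.001]]
ft_force: [0.6, 0.2, 1.0]
finger_gap: 0.038
```

{"api": "step_arm", "payload": {
  "deltas": [
    [-0.75,0,1,0,0.9],
    [-0.75,0,1,0,0.9],
    [-0.75,0,1,0,0.9],
    [-0.75,0,1,0,0.9],
    [-0.75,0,1,0,0.9]
  ]
}}

```text
clock: 19.6
position: [0.4704, -0.1874, 0.1029]
orientation: [[0.155, -0.002, 0.988], [-0.988, 0.001, 0.155], [-0.001, -1.0, -0.001]]
ft_force: [0.7, 0.2, -0.1]
finger_gap: 0.0385
```

{"api": "step_arm", "payload": {
  "deltas": [
    [-0.75,0,1,0,0.9],
    [-0.75,0,1,0,0.9],
    [-0.75,0,1,0,0.9],
    [-0.75,0,1,0,0.9],
    [-0.75,0,1,0,0.9]
  ]
}}

```text
clock: 20.1
position: [0.5577, -0.0981, 0.1027]
orientation: [[0.155, -0.002, 0.988], [-0.988, 0.001, 0.155], [-0.001, -1.0, -0.002]]
ft_force: [0.6, 0.3, -0.3]
finger_gap: 0.0385
```

{"api": "step_arm", "payload": {
  "deltas": [
    [-0.75,0,1,0,0.9],
    [-0.75,0,1,0,0.9],
    [-0.75,0,1,0,0.9],
    [-0.8,0,0.7,0,0.9],
    [-0.25,0,0.4,0,0.9]
  ]
}}

```text
clock: 20.6
position: [0.6286, -0.0197, 0.1026]
orientation: [[0.156, -0.002, 0.988], [-0.988, 0.001, 0.156], [-0.001, -1.0, -0.002]]
ft_force: [0.5, -0.3, -0.3]
finger_gap: 0.0385
```

{"api": "step_arm", "payload": {
  "deltas": [
    [0,0,0,0,0.9],
    [0,0,0,0,0.9]
  ]
}}

```text
clock: 20.8
position: [0.628, -0.0226, 0.1036]
orientation: [[0.152, -0.001, 0.988], [-0.988, -0.0, 0.152], [0.0, -1.0, -0.001]]
ft_force: [-0.7, 0.2, -0.2]
finger_gap: 0.0384
```

```bash
python3 g.py .631 -.0235 .01 8.7; python3 - <<'E'
from h import *
im=vision.get_image("wrist"); cv2.imwrite("pics/w11.png",im["color"][...,::-1])
E
```

```text
clk 20.8 pos [ 0.628  -0.0226  0.1036] jaw 8.76 gap 0.0384 q6 -13.9 F [-0.7  0.2 -0.2]
turn 0.01 shift after turn [0.07 4.68 0.14]
```

View pics/w11.png

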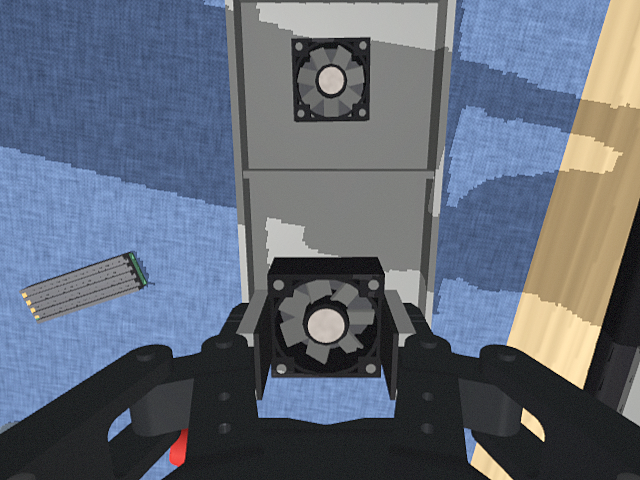

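{"api": "step_arm", "payload": {
  "deltas": [
    [0,1,0.1,0,0.9],
    [0,1,0,0,0.9],
    [0,1,0,0,0.9],
    [0,1,0,0,0.9],
    [0,0.5,0,0,0.9]
  ]
}}

```text
clock: 21.35
position: [0.6289, -0.023, 0.0122]
orientation: [[0.15, -0.003, 0.989], [-0.989, 0.0, 0.15], [-0.001, -1.0, -0.003]]
ft_force: [-0.4, -0.1, 0.5]
finger_gap: 0.0384
```

{"api": "step_arm", "payload": {
  "deltas": [
    [0,0.25,0,0,0.9],
    [0,0,0,0,0.9],
    [0,0,0,0,0.35],
    [0,0,0,0,0.25],
    [0,0,0,0,0.25]
  ]
}}

```text
clock: 21.85
position: [0.6307, -0.0222, 0.0097]
orientation: [[0.151, 0.001, 0.988], [-0.988, -0.0, 0.151], [0.0, -1.0, 0.001]]
ft_force: [-1.0, 0.4, -0.2]
finger_gap: 0.0641
```

{"api": "step_arm", "payload": {
  "deltas": [
    [0,-0.5,0,0,0.25],
    [0,-1,0,0,0.25],
    [0,-1,0,0,0.2],
    [0,-1,0,0,0.1],
    [0,-1,0,0,0]
  ]
}}

```text
clock: 22.35
position: [0.6306, -0.0221, 0.1011]
orientation: [[0.152, 0.001, 0.988], [-0.988, -0.0, 0.152], [0.0, -1.0, 0.001]]
ft_force: [1.1, 0.3, -0.1]
finger_gap: 0.0852
```

```bash
python3 g.py .4767 -.076 .1 27; python3 - <<'E'
from h import *
im=vision.get_image("wrist"); cv2.imwrite("pics/w12.png",im["color"][...,::-1])
E
```

```text
clk 22.35 pos [ 0.6306 -0.0221  0.1011] jaw 8.72 gap 0.0852 q6 -13.8 F [ 1.1  0.3 -0.1]
turn -3.19 shift after turn [-1.09  0.05 -8.08]
```

View pics/w12.png

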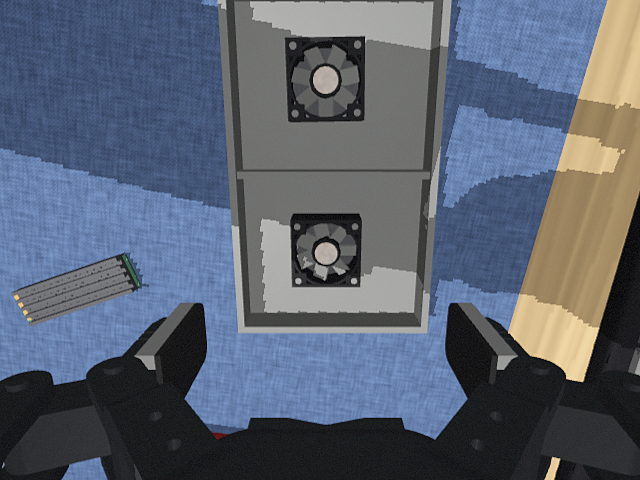

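{"api": "step_arm", "payload": {
  "deltas": [
    [0,0,0,1,0],
    [0,0,0,1,0],
    [0,0,0,1,0],
    [0,0,0,1,0],
    [0,0,0,1,0]
  ]
}}

```text
clock: 22.9
position: [0.6305, -0.0221, 0.0994]
orientation: [[-0.345, 0.0, 0.939], [-0.939, -0.0, -0.345], [-0.0, -1.0, 0.0]]
ft_force: [-0.1, -0.7, -0.3]
finger_gap: 0.0854
```

{"api": "step_arm", "payload": {
  "deltas": [
    [0,0,0,1,0],
    [0,0,0,1,0],
    [0,0,0,1,0],
    [0,0,0,1,0],
    [0,0,0,1,0]
  ]
}}

```text
clock: 23.4
position: [0.6305, -0.0221, 0.0993]
orientation: [[-0.753, 0.0, 0.658], [-0.658, -0.0, -0.753], [-0.0, -1.0, 0.0]]
ft_force: [0.3, -0.3, -0.7]
finger_gap: 0.0853
```

{"api": "step_arm", "payload": {
  "deltas": [
    [0,0,0,1,0],
    [0,0,0,1,0],
    [0,0,0,0.55,0]
  ]
}}

```text
clock: 23.7
position: [0.6305, -0.0221, 0.0993]
orientation: [[-0.894, 0.0, 0.448], [-0.448, -0.0, -0.894], [-0.0, -1.0, 0.0]]
ft_force: [-0.6, 0.6, 1.6]
finger_gap: 0.0856
```

```bash
python3 g.py .4767 -.076 .1 -63.2
```

```text
clk 23.7 pos [ 0.6305 -0.0221  0.0993] jaw -63.39 gap 0.0856 q6 58.3 F [-0.6  0.6  1.6]
turn -0.03 shift after turn [ 8.08 -0.03 -1.06]
```

{"api": "step_arm", "payload": {
  "deltas": [
    [0.6,0,-0.1,0,0],
    [1,0,-0.1,0,0],
    [1,0,-0.1,0,0],
    [1,0,-0.2,0,0],
    [1,0,-0.2,0,0]
  ]
}}

```text
clock: 24.2
position: [0.5413, -0.0513, 0.0993]
orientation: [[-0.893, 0.0, 0.451], [-0.451, -0.0, -0.893], [-0.0, -1.0, 0.0]]
ft_force: [0.3, 0.2, -0.1]
finger_gap: 0.0855
```

{"api": "step_arm", "payload": {
  "deltas": [
    [1,0,-0.1,0,0],
    [1,0,-0.1,0,0],
    [1,0,-0.1,0,0],
    [0.5,0,-0.1,0,0],
    [0,0,0,0,0]
  ]
}}

```text
clock: 24.7
position: [0.4755, -0.0758, 0.0997]
orientation: [[-0.893, 0.001, 0.45], [-0.45, -0.0, -0.893], [-0.001, -1.0, 0.001]]
ft_force: [1.2, 0.3, 0.8]
finger_gap: 0.0855
```

```bash
python3 g.py .4767 -.076 .003 -63.2; python3 - <<'E'
from h import *
im=vision.get_image("wrist"); cv2.imwrite("pics/w13.png",im["color"][...,::-1])
print(proj(im,[[.4767,-.076,.011]]))
E
```

```text
clk 24.7 pos [ 0.4755 -0.0758  0.0997] jaw -63.24 gap 0.0855 q6 50.1 F [1.2 0.3 0.8]
turn -0.01 shift after turn [-0.05  4.83  0.04]
[[328.14407729 245.23383408]]
```

View pics/w13.png

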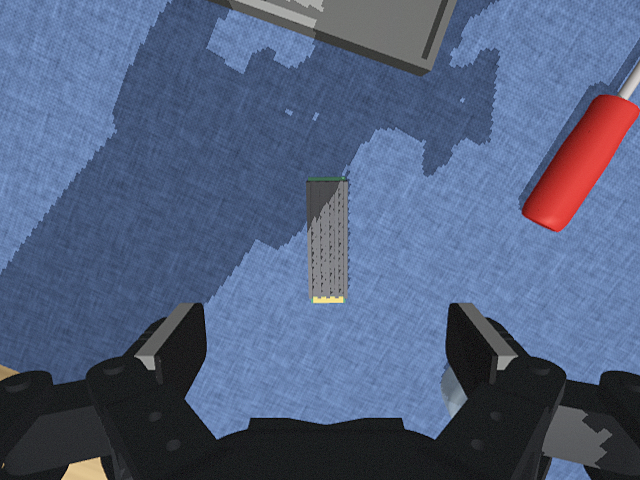

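{"api": "step_arm", "payload": {
  "deltas": [
    [0,1,0,0,0],
    [0,1,0,0,0.2],
    [0,1,0,0,0.3],
    [0,1,0,0,0.3],
    [0,0.6,0,0,0.3]
  ]
}}

```text
clock: 25.25
position: [0.4758, -0.075, 0.0054]
orientation: [[-0.892, -0.002, 0.451], [-0.451, 0.001, -0.892], [0.001, -1.0, -0.001]]
ft_force: [0.0, -0.7, -0.0]
finger_gap: 0.0603
```

{"api": "step_arm", "payload": {
  "deltas": [
    [0,0.2,0,0,0.3],
    [0,0,0,0,0.6],
    [0,0,0,0,1],
    [0,0,0,0,1],
    [0,0,0,0,1]
  ]
}}

```text
clock: 25.75
position: [0.477, -0.0757, 0.0048]
orientation: [[-0.893, 0.003, 0.451], [-0.451, -0.001, -0.893], [-0.002, -1.0, 0.002]]
ft_force: [-0.0, 0.9, 4.6]
finger_gap: 0.022
```

{"api": "step_arm", "payload": {
  "deltas": [
    [0,0,0,0,1],
    [0,-0.2,0,0,1],
    [0,-0.8,0,0,1],
    [0,-1,0,0,1],
    [0,-1,0,0,1]
  ]
}}

```text
clock: 26.25
position: [0.4753, -0.0754, 0.0634]
orientation: [[-0.893, -0.002, 0.451], [-0.451, 0.0, -0.893], [0.001, -1.0, -0.001]]
ft_force: [0.7, -0.3, 0.1]
finger_gap: 0.0219
```

{"api": "step_arm", "payload": {
  "deltas": [
    [0,-1,0,0,1],
    [0,-1,0,0,1],
    [0,0,0,0,1]
  ]
}}

```text
clock: 26.55
position: [0.4773, -0.0759, 0.1063]
orientation: [[-0.893, 0.005, 0.451], [-0.451, -0.001, -0.893], [-0.004, -1.0, 0.003]]
ft_force: [0.3, 0.4, -0.4]
finger_gap: 0.022
```

```bash
python3 g.py .566 .363 .1 5.6; python3 - <<'E'
from h import *
im=vision.get_image("wrist"); cv2.imwrite("pics/w14.png",im["color"][...,::-1])
E
```

```text
clk 26.55 pos [ 0.4773 -0.0759  0.1063] jaw -63.2 gap 0.022 q6 50.1 F [ 0.3  0.4 -0.4]
turn -12.01 shift after turn [-21.41   0.31   6.55]
```

View pics/w14.png

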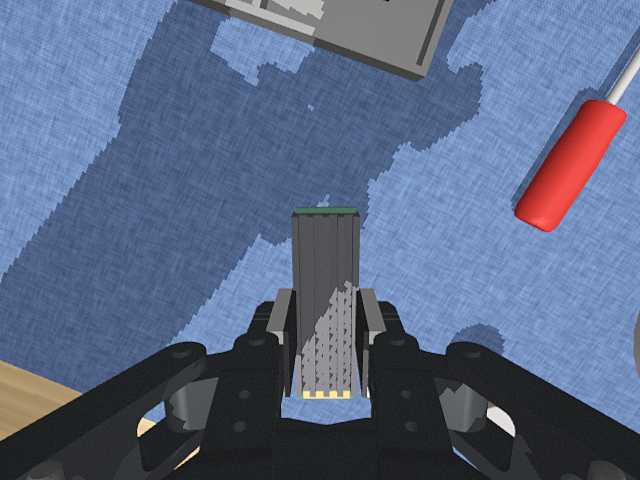

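Drive held level. Turn 12 units, then travel to the black tray.

{"api": "step_arm", "payload": {
  "deltas": [
    [0,0,0,-1,1],
    [0,0,0,-1,1],
    [0,0,0,-1,1],
    [0,0,0,-1,1],
    [0,0,0,-1,1]
  ]
}}

```text
clock: 27.1
position: [0.475, -0.0753, 0.1011]
orientation: [[-0.564, -0.003, 0.826], [-0.826, 0.001, -0.564], [0.001, -1.0, -0.003]]
ft_force: [0.1, -0.3, -0.4]
finger_gap: 0.0219
```

{"api": "step_arm", "payload": {
  "deltas": [
    [0,0,0,-1,1],
    [0,0,0,-1,1],
    [0,0,0,-1,1],
    [0,0,0,-1,1],
    [0,0,0,-1,1]
  ]
}}

```text
clock: 27.6
position: [0.475, -0.0753, 0.1011]
orientation: [[-0.099, -0.003, 0.995], [-0.995, 0.001, -0.099], [-0.0, -1.0, -0.003]]
ft_force: [0.1, 0.0, -0.4]
finger_gap: 0.0217
```

{"api": "step_arm", "payload": {
  "deltas": [
    [0,0,0,-1,1],
    [0,0,0,-1,1],
    [-0.6,0,0.2,0,1],
    [-1,0,0.3,0,1],
    [-1,0,0.3,0,1]
  ]
}}

```text
clock: 28.1
position: [0.4865, -0.021, 0.1019]
orientation: [[0.093, -0.002, 0.996], [-0.996, 0.001, 0.093], [-0.001, -1.0, -0.002]]
ft_force: [-0.2, -0.6, -0.5]
finger_gap: 0.0222
```

{"api": "step_arm", "payload": {
  "deltas": [
    [-1,0,0.3,0,1],
    [-1,0,0.3,0,1],
    [-1,0,0.3,0,1],
    [-1,0,0.3,0,1],
    [-1,0,0.3,0,1]
  ]
}}

```text
clock: 28.6
position: [0.5064, 0.0819, 0.1019]
orientation: [[0.094, -0.002, 0.996], [-0.996, 0.0, 0.094], [-0.0, -1.0, -0.002]]
ft_force: [0.5, 0.5, -0.6]
finger_gap: 0.0218
```

{"api": "step_arm", "payload": {
  "deltas": [
    [-1,0,0.3,0,1],
    [-1,0,0.3,0,1],
    [-1,0,0.3,0,1],
    [-1,0,0.3,0,1],
    [-1,0,0.3,0,1]
  ]
}}

```text
clock: 29.1
position: [0.5265, 0.1843, 0.1018]
orientation: [[0.094, -0.002, 0.996], [-0.996, -0.0, 0.094], [0.0, -1.0, -0.002]]
ft_force: [0.6, 0.1, -0.1]
finger_gap: 0.0216
```

{"api": "step_arm", "payload": {
  "deltas": [
    [-1,0,0.3,0,1],
    [-1,0,0.3,0,1],
    [-1,0,0.3,0,1],
    [-1,0,0.3,0,1],
    [-1,0,0.3,0,1]
  ]
}}

```text
clock: 29.6
position: [0.5465, 0.2867, 0.1016]
orientation: [[0.094, -0.002, 0.996], [-0.996, -0.001, 0.094], [0.0, -1.0, -0.002]]
ft_force: [0.9, -0.2, -0.3]
finger_gap: 0.0215
```

{"api": "step_arm", "payload": {
  "deltas": [
    [-1,0,0.3,0,1],
    [-1,0,0.3,0,1],
    [-0.9,0,0.3,0,1],
    [-0.6,0,0.2,0,1],
    [0,0,0,0,1]
  ]
}}

```text
clock: 30.1
position: [0.5616, 0.3586, 0.1018]
orientation: [[0.097, -0.002, 0.995], [-0.995, -0.0, 0.097], [0.0, -1.0, -0.002]]
ft_force: [-0.4, -0.6, -0.9]
finger_gap: 0.0218
```

```bash
python3 g.py .566 .363 .009 5.6; python3 - <<'E'
from h import *
im=vision.get_image("wrist"); cv2.imwrite("pics/w15.png",im["color"][...,::-1])
E
```

```text
clk 30.1 pos [0.5616 0.3586 0.1018] jaw 5.58 gap 0.0218 q6 24.0 F [-0.4 -0.6 -0.9]
turn -0.0 shift after turn [-0.2   4.64  0.24]
```

View pics/w15.png

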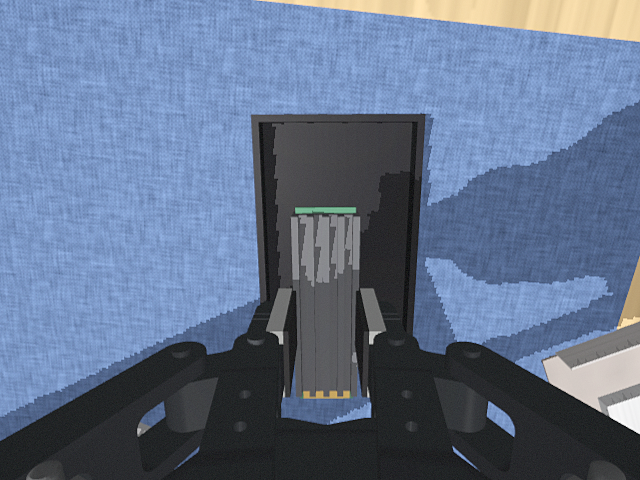

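```bash
python3 - <<'E'
from h import *
im=vision.get_image("wrist")
P=ray(im,[[252,116],[425,115],[414,330],[261,300]],.018);print(P.round(4))
a=np.radians(5.6);y=np.array([-np.sin(a),np.cos(a)])
print(P[:2].mean(0)-.072*y)
E
```

```text
[[0.5141 0.4287]
 [0.6071 0.4382]
 [0.6208 0.3111]
 [0.5248 0.3221]]
[0.56762406 0.36182782]
```

{"api": "step_arm", "payload": {
  "deltas": [
    [-0.15,1,0.25,0,1],
    [0,1,0,0,1],
    [0,1,0,0,1],
    [0,1,0,0,1],
    [0,0.5,0,0,1]
  ]
}}

```text
clock: 30.7
position: [0.5662, 0.3588, 0.0109]
orientation: [[0.095, -0.003, 0.995], [-0.995, -0.002, 0.095], [0.002, -1.0, -0.003]]
ft_force: [-1.1, -0.3, -0.5]
finger_gap: 0.0216
```

{"api": "step_arm", "payload": {
  "deltas": [
    [0,0.25,0,0,1],
    [0,0,0,0,1],
    [0,0,0,0,0.6],
    [0,0,0,0,0.55],
    [0,0,0,0,0.55]
  ]
}}

```text
clock: 31.2
position: [0.5674, 0.3604, 0.0087]
orientation: [[0.097, 0.001, 0.995], [-0.995, 0.0, 0.097], [-0.0, -1.0, 0.001]]
ft_force: [-0.1, 0.2, 0.0]
finger_gap: 0.0385
```

{"api": "step_arm", "payload": {
  "deltas": [
    [0,-0.5,0,0,0.55],
    [0,-1,0,0,0.55],
    [0,-1,0,0,0.3],
    [0,-1,0,0,0.1],
    [0,-1,0,0,0]
  ]
}}

```text
clock: 31.7
position: [0.5673, 0.3605, 0.1001]
orientation: [[0.097, 0.001, 0.995], [-0.995, 0.0, 0.097], [-0.0, -1.0, 0.001]]
ft_force: [0.4, 0.3, 0.2]
finger_gap: 0.0797
```

```bash
python3 g.py .4292 .1926 .1 -22; python3 - <<'E'
from h import *
im=vision.get_image("wrist"); cv2.imwrite("pics/w16.png",im["color"][...,::-1])
E
```

```text
clk 31.7 pos [0.5673 0.3605 0.1001] jaw 5.56 gap 0.0797 q6 24.0 F [0.4 0.3 0.2]
turn 4.81 shift after turn [ 1.037e+01  1.000e-02 -3.260e+00]
```

View pics/w16.png

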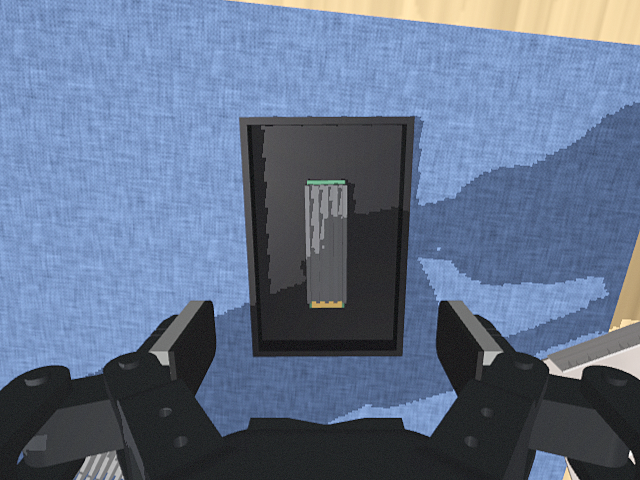

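{"api": "step_arm", "payload": {
  "deltas": [
    [0,0,0,1,0],
    [0,0,0,1,0],
    [0,0,0,1,0],
    [0,0,0,1,0],
    [0,0,0,1,0]
  ]
}}

```text
clock: 32.25
position: [0.5672, 0.3604, 0.0984]
orientation: [[-0.396, 0.0, 0.918], [-0.918, 0.0, -0.396], [-0.0, -1.0, 0.0]]
ft_force: [1.0, -0.2, 1.1]
finger_gap: 0.0856
```

{"api": "step_arm", "payload": {
  "deltas": [
    [0,0,0,0.15,0],
    [0.6,0,-0.2,0,0],
    [1,0,-0.3,0,0],
    [1,0,-0.3,0,0],
    [1,0,-0.3,0,0]
  ]
}}

```text
clock: 32.75
position: [0.5173, 0.303, 0.0983]
orientation: [[-0.404, 0.0, 0.915], [-0.915, 0.0, -0.404], [-0.0, -1.0, 0.0]]
ft_force: [0.0, -0.1, 0.7]
finger_gap: 0.0857
```

```bash
python3 g.py .4292 .1926 .1 -23.8
```

```text
clk 32.75 pos [0.5173 0.303  0.0983] jaw -23.8 gap 0.0857 q6 50.9 F [ 0.  -0.1  0.7]
turn -0.0 shift after turn [ 6.83 -0.09 -1.8 ]
```

{"api": "step_arm", "payload": {
  "deltas": [
    [1,0,-0.3,0,0],
    [1,0,-0.3,0,0],
    [1,0,-0.3,0,0],
    [1,0,-0.3,0,0],
    [1,0,-0.3,0,0]
  ]
}}

```text
clock: 33.25
position: [0.4493, 0.2237, 0.0984]
orientation: [[-0.404, 0.001, 0.915], [-0.915, 0.0, -0.404], [-0.0, -1.0, 0.0]]
ft_force: [-0.0, 0.3, 0.6]
finger_gap: 0.0856
```

{"api": "step_arm", "payload": {
  "deltas": [
    [1,0,-0.2,0,0],
    [0.4,0,0,0,0],
    [0,0,0,0,0]
  ]
}}

```text
clock: 33.55
position: [0.4349, 0.1999, 0.0987]
orientation: [[-0.406, 0.001, 0.914], [-0.914, 0.0, -0.406], [-0.001, -1.0, 0.001]]
ft_force: [-0.5, 0.3, -0.1]
finger_gap: 0.0853
```

```bash
python3 g.py .4292 .1926 .007 -23.8; python3 - <<'E'
from h import *
im=vision.get_image("wrist"); cv2.imwrite("pics/w17.png",im["color"][...,::-1])
print(proj(im,[[.4292,.1926,.03]]))
E
```

```text
clk 33.55 pos [0.4349 0.1999 0.0987] jaw -23.94 gap 0.0853 q6 44.5 F [-0.5  0.3 -0.1]
turn -0.02 shift after turn [ 0.45  4.58 -0.12]
[[323.01633282 272.98351566]]
```

View pics/w17.png

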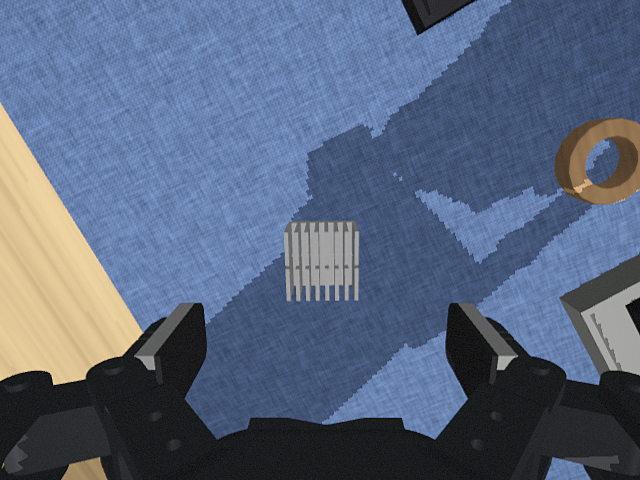

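{"api": "step_arm", "payload": {
  "deltas": [
    [0.35,1,-0.15,0,0],
    [0,1,0,0,0],
    [0,1,0,0,0],
    [0,1,0,0,0],
    [0,0.5,0,0,0]
  ]
}}

```text
clock: 34.1
position: [0.4286, 0.1954, 0.0062]
orientation: [[-0.405, -0.003, 0.914], [-0.914, -0.001, -0.405], [0.002, -1.0, -0.002]]
ft_force: [-0.1, 0.4, 0.7]
finger_gap: 0.0855
```

{"api": "step_arm", "payload": {
  "deltas": [
    [0,0.1,0,0,0.3],
    [0,0,0,0,0.6],
    [0,0,0,0,0.9],
    [0,0,0,0,0.9],
    [0,0,0,0,0.9]
  ]
}}

```text
clock: 34.6
position: [0.4303, 0.1955, 0.0078]
orientation: [[-0.406, 0.003, 0.914], [-0.914, 0.001, -0.406], [-0.002, -1.0, 0.002]]
ft_force: [0.2, 0.2, 4.7]
finger_gap: 0.0389
```

{"api": "step_arm", "payload": {
  "deltas": [
    [0,0,0,0,0.9],
    [0,-0.2,0,0,0.9],
    [0,-0.8,0,0,0.9],
    [0,-1,0,0,0.9],
    [0,-1,0,0,0.9]
  ]
}}

```text
clock: 35.1
position: [0.4285, 0.1948, 0.0663]
orientation: [[-0.406, -0.002, 0.914], [-0.914, -0.001, -0.406], [0.001, -1.0, -0.001]]
ft_force: [0.3, 0.8, -0.6]
finger_gap: 0.0393
```

{"api": "step_arm", "payload": {
  "deltas": [
    [0,-1,0,0,0.9],
    [0,-1,0,0,0.9],
    [0,0,0,0,0.9]
  ]
}}

```text
clock: 35.4
position: [0.4304, 0.1955, 0.1092]
orientation: [[-0.406, 0.004, 0.914], [-0.914, 0.002, -0.406], [-0.003, -1.0, 0.003]]
ft_force: [0.1, -1.2, -0.6]
finger_gap: 0.0392
```

```bash
python3 g.py .558 -.333 .1 0; python3 - <<'E'
from h import *
im=vision.get_image("wrist"); cv2.imwrite("pics/w18.png",im["color"][...,::-1])
im=vision.get_image("top"); cv2.imwrite("pics/t2.png",im["color"][...,::-1])
E
```

```text
clk 35.4 pos [0.4304 0.1955 0.1092] jaw -23.95 gap 0.0392 q6 44.3 F [ 0.1 -1.2 -0.6]
turn -4.18 shift after turn [26.43  0.46  6.38]
```

View pics/w18.png

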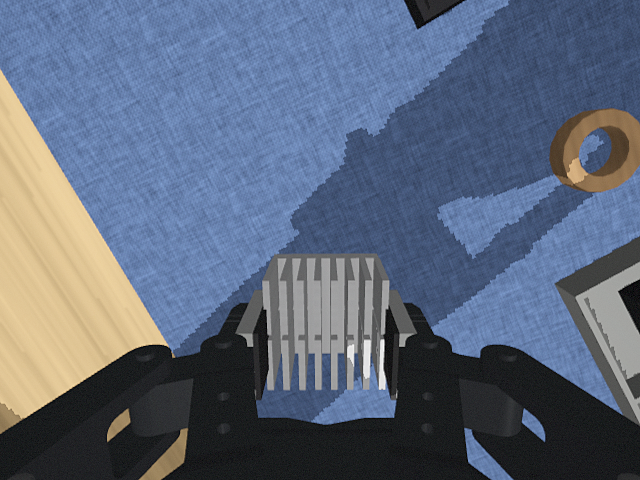

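View pics/t2.png

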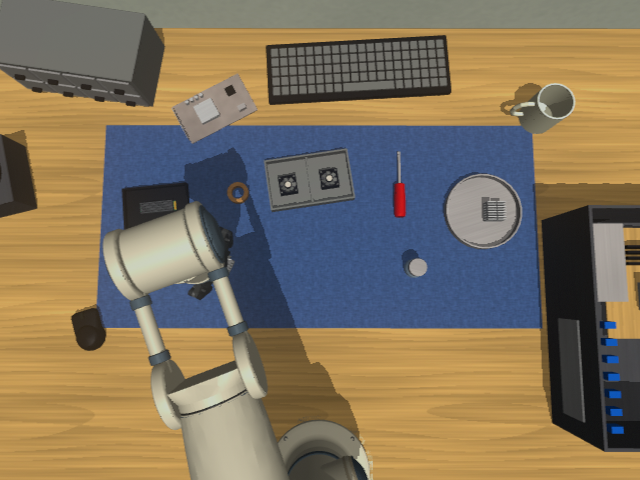

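{"api": "step_arm", "payload": {
  "deltas": [
    [0,0,0,-1,0.9],
    [0,0,0,-1,0.9],
    [0,0,0,-1,0.9],
    [0,0,0,-1,0.9],
    [0,0,0,-0.2,0.9]
  ]
}}

```text
clock: 36.0
position: [0.4283, 0.1948, 0.1042]
orientation: [[0.004, -0.003, 1.0], [-1.0, -0.001, 0.004], [0.001, -1.0, -0.003]]
ft_force: [-0.2, 0.1, -0.7]
finger_gap: 0.039
```

{"api": "step_arm", "payload": {
  "deltas": [
    [0.5,0,0.2,0,0.9],
    [1,0,0.2,0,0.9],
    [1,0,0.2,0,0.9],
    [1,0,0.2,0,0.9],
    [1,0,0.2,0,0.9]
  ]
}}

```text
clock: 36.5
position: [0.4494, 0.1036, 0.1056]
orientation: [[-0.0, -0.001, 1.0], [-1.0, -0.0, -0.0], [0.0, -1.0, -0.001]]
ft_force: [0.6, -0.0, -0.8]
finger_gap: 0.039
```

{"api": "step_arm", "payload": {
  "deltas": [
    [1,0,0.25,0,0.9],
    [1,0,0.25,0,0.9],
    [1,0,0.25,0,0.9],
    [1,0,0.25,0,0.9],
    [1,0,0.25,0,0.9]
  ]
}}

```text
clock: 37.0
position: [0.4744, 0.0036, 0.1056]
orientation: [[-0.001, -0.001, 1.0], [-1.0, -0.0, -0.001], [0.0, -1.0, -0.001]]
ft_force: [-1.3, -0.5, -0.8]
finger_gap: 0.0388
```

{"api": "step_arm", "payload": {
  "deltas": [
    [1,0,0.25,0,0.9],
    [1,0,0.25,0,0.9],
    [1,0,0.25,0,0.9],
    [1,0,0.25,0,0.9],
    [1,0,0.25,0,0.9]
  ]
}}

```text
clock: 37.5
position: [0.4995, -0.0963, 0.1055]
orientation: [[-0.001, -0.001, 1.0], [-1.0, -0.0, -0.001], [0.0, -1.0, -0.001]]
ft_force: [-0.2, -0.3, -0.4]
finger_gap: 0.0386
```

{"api": "step_arm", "payload": {
  "deltas": [
    [1,0,0.25,0,0.9],
    [1,0,0.25,0,0.9],
    [1,0,0.25,0,0.9],
    [1,0,0.25,0,0.9],
    [1,0,0.25,0,0.9]
  ]
}}

```text
clock: 38.0
position: [0.5245, -0.1963, 0.1054]
orientation: [[-0.001, -0.001, 1.0], [-1.0, 0.0, -0.001], [-0.0, -1.0, -0.001]]
ft_force: [-0.2, 0.1, -1.0]
finger_gap: 0.0389
```

{"api": "step_arm", "payload": {
  "deltas": [
    [1,0,0.25,0,0.9],
    [1,0,0.25,0,0.9],
    [1,0,0.25,0,0.9],
    [1,0,0.25,0,0.9],
    [1,0,0.25,0,0.9]
  ]
}}

```text
clock: 38.5
position: [0.5496, -0.2962, 0.1053]
orientation: [[-0.001, -0.001, 1.0], [-1.0, 0.0, -0.001], [-0.0, -1.0, -0.001]]
ft_force: [0.7, 0.6, -0.2]
finger_gap: 0.039
```

{"api": "step_arm", "payload": {
  "deltas": [
    [1,0,0.2,0,0.9],
    [0.6,0,0.2,0,0.9],
    [0,0,0,0,0.9],
    [0,0,0,0,0.9]
  ]
}}

```text
clock: 38.9
position: [0.558, -0.3264, 0.1057]
orientation: [[0.001, -0.001, 1.0], [-1.0, 0.001, 0.001], [-0.001, -1.0, -0.001]]
ft_force: [-0.6, -0.6, -0.8]
finger_gap: 0.039
```

```bash
python3 g.py .557 -.331 .014 0; python3 - <<'E'
from h import *
im=vision.get_image("wrist"); cv2.imwrite("pics/w19.png",im["color"][...,::-1])
E
```

```text
clk 38.9 pos [ 0.558  -0.3264  0.1057] jaw 0.06 gap 0.039 q6 -33.4 F [-0.6 -0.6 -0.8]
turn 0.01 shift after turn [ 0.23  4.59 -0.05]
```

View pics/w19.png

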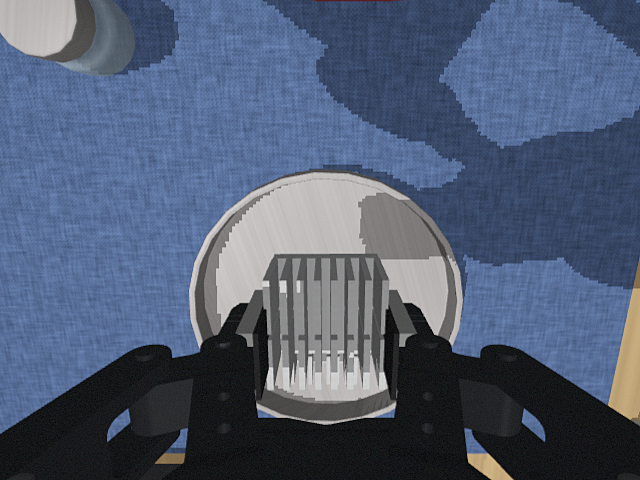

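{"api": "step_arm", "payload": {
  "deltas": [
    [0.1,1,0,0,0.9],
    [0,1,0,0,0.9],
    [0,1,0,0,0.9],
    [0,1,0,0,0.9],
    [0,0.5,0,0,0.9]
  ]
}}

```text
clock: 39.45
position: [0.5574, -0.327, 0.0141]
orientation: [[0.003, -0.002, 1.0], [-1.0, 0.002, 0.003], [-0.002, -1.0, -0.002]]
ft_force: [-0.2, 0.3, -1.1]
finger_gap: 0.0388
```

{"api": "step_arm", "payload": {
  "deltas": [
    [0,0.2,0,0,0.9],
    [0,0.05,0,0,0.9],
    [0,0,0,0,0.35],
    [0,0,0,0,0.25],
    [0,0,0,0,0.25]
  ]
}}

```text
clock: 39.95
position: [0.5587, -0.3289, 0.0121]
orientation: [[0.002, 0.001, 1.0], [-1.0, -0.001, 0.002], [0.001, -1.0, 0.001]]
ft_force: [-0.4, 0.4, 0.0]
finger_gap: 0.064
```

{"api": "step_arm", "payload": {
  "deltas": [
    [0,-0.5,0,0,0.25],
    [0,-1,0,0,0.25],
    [0,-1,0,0,0.2],
    [0,-1,0,0,0.1],
    [0,-1,0,0,0]
  ]
}}

```text
clock: 40.45
position: [0.5584, -0.3288, 0.1033]
orientation: [[0.002, 0.001, 1.0], [-1.0, -0.001, 0.002], [0.001, -1.0, 0.001]]
ft_force: [0.9, -0.0, -0.4]
finger_gap: 0.0853
```

{"api": "step_arm", "payload": {
  "deltas": [
    [-1,-1,0,0,0],
    [-1,-1,0,0,0],
    [-1,0,0,0,0],
    [-1,0,0,0,0],
    [-1,0,0,0,0]
  ]
}}

```text
clock: 40.95
position: [0.5575, -0.2269, 0.1399]
orientation: [[0.002, -0.002, 1.0], [-1.0, 0.001, 0.002], [-0.001, -1.0, -0.002]]
ft_force: [0.7, 0.2, 0.2]
finger_gap: 0.0855
```

{"api": "step_arm", "payload": {
  "deltas": [
    [-1,0,0,0,0],
    [-1,0,0,0,0],
    [-1,0,0,0,0],
    [0,0,0,0,0],
    [0,0,0,0,0]
  ]
}}

```text
clock: 41.45
position: [0.5575, -0.1678, 0.1402]
orientation: [[0.003, -0.002, 1.0], [-1.0, 0.0, 0.003], [-0.0, -1.0, -0.002]]
ft_force: [0.3, -0.6, -0.1]
finger_gap: 0.0854
```

```bash
python3 - <<'E'
from h import *
for n in("scene","top","wrist"):
    im=vision.get_image(n); cv2.imwrite(f"pics/{n}3.png",im["color"][...,::-1])
    if n=="top": cv2.imwrite("pics/z4.png",cv2.resize(im["color"][140:290,110:530,::-1],(798,285)))
    if n=="top":
        a=im["color"][170:255,440:526,::-1]; cv2.imwrite("pics/z5.png",cv2.resize(a,None,fx=6,fy=6))
E
```

```text
(no output)
```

View pics/scene3.png

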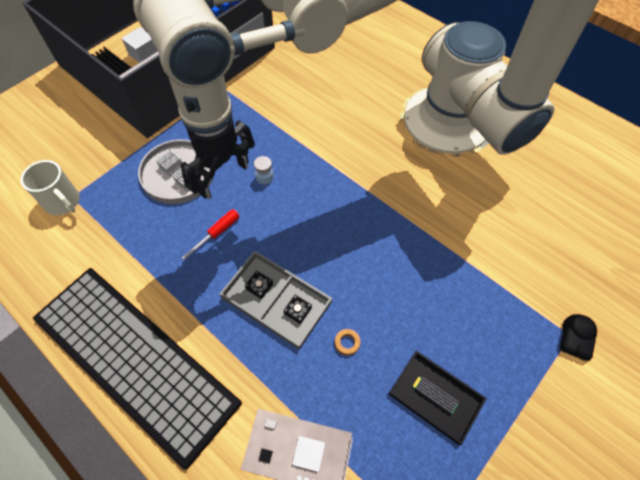

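View pics/top3.png

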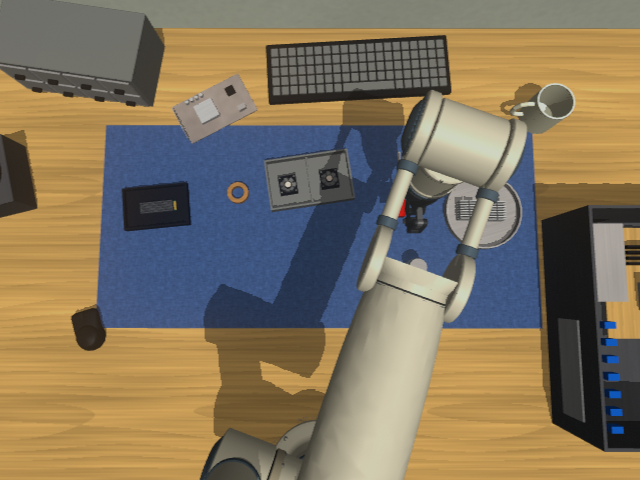

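View pics/z5.png

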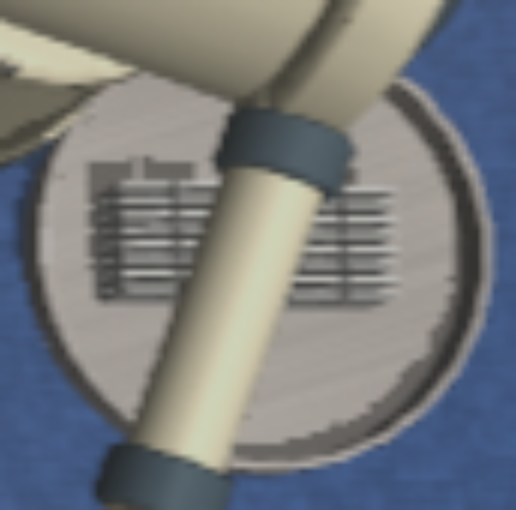

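{"api": "step_arm", "payload": {
  "deltas": [
    [-1,-0.5,0,0,0],
    [-1,0,0,0,0],
    [-1,0,0,0,0],
    [-1,0,0,0,0],
    [-1,0,0,0,0]
  ]
}}

```text
clock: 42.1
position: [0.5577, -0.0687, 0.1511]
orientation: [[0.001, -0.0, 1.0], [-1.0, -0.0, 0.001], [0.0, -1.0, -0.0]]
ft_force: [0.9, -0.1, 0.1]
finger_gap: 0.086
```

{"api": "step_arm", "payload": {
  "deltas": [
    [-1,0,0,0,0],
    [-1,0,0,0,0],
    [-1,0,0,0,0],
    [-1,0,0,0,0],
    [0,0,0,0,0]
  ]
}}

```text
clock: 42.6
position: [0.5576, 0.0127, 0.1511]
orientation: [[0.003, -0.0, 1.0], [-1.0, 0.001, 0.003], [-0.001, -1.0, -0.0]]
ft_force: [0.4, 0.1, 0.7]
finger_gap: 0.0854
```

```bash
python3 - <<'E'
from h import *
im=vision.get_image("top"); cv2.imwrite("pics/z6.png",cv2.resize(im["color"][170:280,400:526,::-1],None,fx=6,fy=6,interpolation=cv2.INTER_CUBIC))
E
```

```text
(no output)
```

View pics/z6.png

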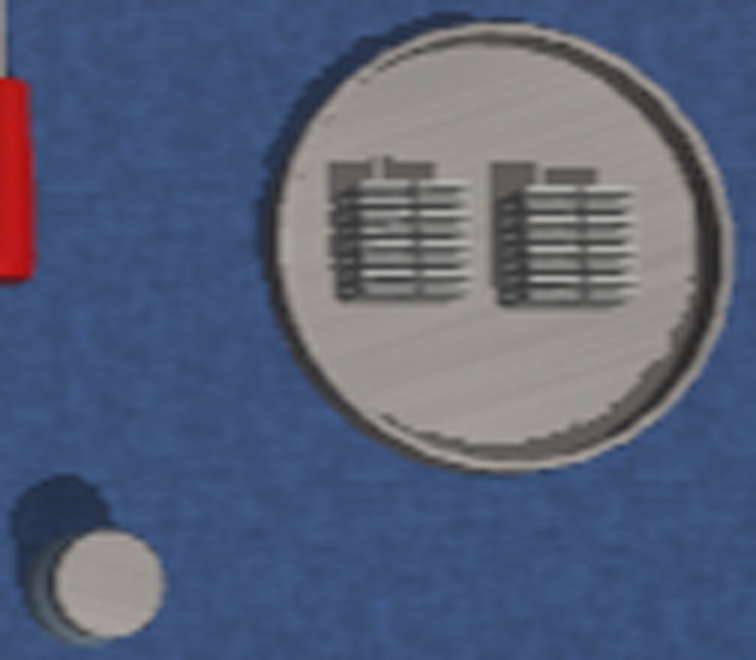

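```bash
python3 - <<'E'
from h import *
im=vision.get_image("top")
f=lambda x,y,z:ray(im,[[(x+.5)/6-.5+400,(y+.5)/6-.5+170]],z).round(4)[0]
s=[f(417,240,.034),f(583,245,.034)]
# rim outer extremes
c=np.array([(f(278,245,.022)[0]+f(733,245,.022)[0])/2,0])
L,R,T,B=f(278,245,.022),f(733,245,.022),f(500,22,.022),f(500,472,.022)
print(s,L,R,T,B,"jar",f(109,583,.055))
c=np.array([(T[0]+B[0])/2,(L[1]+R[1])/2]);print(c,[np.hypot(*(q-c)) for q in s])
E
```

```text
[array([ 0.5567, -0.3284]), array([ 0.5549, -0.3887])] [ 0.557  -0.2813] [ 0.5572 -0.4487] [ 0.641  -0.3663] [ 0.4732 -0.3597] jar [ 0.4307 -0.2088]
[ 0.5571 -0.365 ] [np.float64(0.036602185727084624), np.float64(0.023801890681204304)]
```

Sinks are 37 and 24 mm from the dish centre, and the jar hasn't moved. Handing in.

```bash
python3 -c "
from h import *
print(job.close_job()); print(get_obs()['clock'])"
```

```text
the job is handed in; nothing more can be done
None
the job is handed in; nothing more can be done
```

All five parts are in their containers and the job is handed in, at about 43 s of the 112 s allowed. The hand-in gives no verdict, so what follows is from my own checks.

- **Fans:** one in each bay of the grey tray. They look flat and centred in the wrist, top and scene pictures.
- **Drive stick:** flat near the middle of the black tray, lying along its length.
- **Heat sinks:** both in the dish with fins up, about 37 mm and 24 mm from its centre by the top camera (limit 62 mm).
- **Jar:** still upright. It measured within about 1 mm of its starting position, which is inside camera error.
- **Forces:** the largest reading I saw was about 6 N, while the fingers closed.

**Disagreements and limits:**
- For the first fan, the wrist and top cameras differed by about 5 mm. The grasp still held.
- The dish centre varied by 2–5 mm between views, well within tolerance.
- I judged heights and levelness only by eye from the pictures, because there is no depth measurement.

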